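# Load and start the blood warmer

## Robot

A 7-joint arm with a two-finger parallel gripper is mounted at the origin on the work surface. World frame = base frame: x ahead of the robot, y to its left, z up, the work surface at z = 0. Lengths are in mm, angles in rad, forces in N, time in s.
With the tool pointing down it reaches from about 400 to 875 mm from the base axis. Payload 6.5 kg.
Tool frame: the origin (TCP) lies at the very end of the fingers, on their centre line; the grasp point (between the pads) lies 19 mm behind it; z points along the fingers, x is the direction in which the jaws open and shut, and the axes are right-handed (so a half turn about z gives the same grasp; the last joint's range is limited). The gripper opens to 88 mm and grips with 3 to 60 N. Pads are 18 mm wide; open, the fingers measure 123 mm over their backs; the gripper's body (75 mm by 187 mm) begins 45 mm behind the grasp point.
Start: joints at [1.206, 0.536, -0.004, 1.538, 0.003, 1.067, -0.071], TCP at [191.339, -621.192, 238.716] pointing down, gripper open.
Joint ranges: [-2.7, 2.7], [-0.37, 2.16], [-1.27, 1.26], [0.24, 2.4], [-1.31, 4.45], [0.19, 1.91], [-2.76, 2.76]. Speed limits (rad/s): [2.39, 2.39, 3.14, 3.14, 3.14, 3.14, 3.14].

## Interface

Orientations are given as a unit quaternion [x, y, z, w].
In Python, from cell import get_obs, snapshot, finish_job, silhouettes, landmark_of gives the robot as it stands.
- The arm moves only by the tool servo_tool, never from a script. Its argument "plan" is a list of rows, each a list of 2 entries, a list of its own where there are three numbers: the shift along the tool's x, y, z in mm, then the turn about the tool's z in degrees. A call has 1 to 10 rows; each row is the pose to reach, as a shift and turn from the pose commanded when the call began, along the tool's axes at that moment; what a row does not reach only later rows make up. A row lasts 1/12 s, in which the tool goes at most 41.7 mm and 7.16 degrees, less where a joint would pass 70% of its speed; a pose out of reach is approached as far as the arm can. A call with a gripper value outside its range is refused whole. "gripper" is the opening, from 0 (shut) to 1 (fully open), set as the call begins (left out, the last holds). The fingers move at their own pace and stop on an object; the grip force is fixed at half the most. Time passes only in rows, so rows that repeat a pose let the fingers close. It gives the time, the measured TCP pose, the force and the opening at its end, in the units of the state.
- get_obs(): the state, without advancing time (a new reading comes with each control period).
- snapshot(name): name is "side" or "top" or "wrist"; returns a dict with "pixels" (480x640x3 uint8, blue, green, red), "depth" (480x640 float32, mm along the optical axis (not along the pixel's ray), 0 where there is no reading), "fx", "fy", "cx", "cy" (pixels), "rvec" (rotation vector, rad) and "tvec" (3), from world to camera coordinates, as OpenCV has them; the wrist camera has in their place "tool_from_camera" (4x4, takes a point from camera to tool coordinates, whose origin is the TCP and whose axes are the tool frame's). Camera axes: x right, y down, z forward; pixel columns grow to the right and rows downward; lengths in mm; the calibration is good to about 2 mm. The wrist camera is an equidistant fisheye: a pixel r from the principal point sees the ray r / f radians off the axis. A picture is of the moment at which its call begins: read the wrist's pose just before it.
- finish_job(): hands the job in, once; it reports no verdict.
Trained networks look in a picture, given as the dict that the camera call returned (one of the last four; its "shot" number tells which), for a name from the list of things; names that differ only in an ending like _2 or _b are one class to them, and where a whole thing is asked for, a point or a joint stands for the part that bears it (a point fixed in the world has none). Each returns a list of dicts, best first, with "confidence" (0 to 1); they miss things now and then, are a little off and sometimes report something else, mostly with a low value. They report only what shows in the picture. A call takes as long as a camera call. They do not tell look-alikes from the thing itself.
- silhouettes(label, picture): "region" (480x640 bool, what is visible of it) and "extent" ([left, top, width, height] in pixels, round what is visible of it).
- landmark_of(label, picture): "location" ([column, row] in pixels: a listed point, or the origin of a listed thing).
The state is a dict: "clock": time; "q": joint angles; "joint_velocities": joint speeds; "joint_torque": joint torques, N m; "tcp_pos": TCP position; "eef_rot": TCP orientation; "wrist_force": force on the tool from outside, world axes, zero at the start; "torque": the same for the moment, N m; "gripper_width": opening from 0.0 (shut) to 1.0 (fully open).
Only numpy, scipy, OpenCV 4.12 (cv2) and the standard library are available. Lean on these libraries where they do the work, as an engineer would, in place of code of your own. Each camera call takes 0.05 s, during which the arm holds its last target.

## Task

Get the blood warmer running: with a closed fingertip slide the half-inserted cassette along its slot, past the spring catches, until it is fully home against the end stop; then throw the clamp lever over its centre so that it lies flat towards the back; last, rock the mains switch to ON. Push gently (the cassette bears 25 N, the lever and the switch 20 N) and leave the other things on the table where they are.

Things in the scene. Friction and masses are not known exactly. Their poses are not given: they have to be found in the camera images.
- warmer: Grey table-top blood warmer, 240 x 200 mm, fixed. Origin: centre of its underside; x to its back, y to its left, z up (mm below are in this frame). An open-topped slot 52 wide runs along x at y = 40 from the front edge, x = -120, on a flat deck at z = 65; kerbs 4 high (16 behind x = -12). Steel bridge over the slot, x 18 to 46, top z = 114, lever fork to 132.
- slot_end (a point): Foot of the slot's end stop, on its axis: x = 55, y = 40, z = 65 mm in the warmer's frame, same axes. The stop is the front of the rear housing (top z = 108). Right of the slot (y -100 to 0) lies the switch console, top z = 85, with a round knob (radius 12, 10 high, at x = -95, y = -72).
- cassette: White slippery plastic cassette 115 x 50 x 20 mm in the slot, 44 to 60 mm short of home at the start. Origin: centre of its underside; x along it to its nose. Push its flat tail face, x = -57.5: 44 mm wide, 20 high, plus a thumb tab 34 wide, 5 thick, up to z = 34. About 1 mm play each side. Home: nose within 2 mm of the rigid stop, also when let go. It bears at most 25 N from the fingers.
- cassette_nose (a point): Underside of the cassette's nose, x = 57.5 mm in its frame; fully home it meets slot_end. Two sprung balls under the bridge rub on its sides from 30 mm before home (3 to 8 N to push). Over the last 4 mm it compresses sprung contact pins, up to some 13 N more, until it meets the stop; only there the balls snap behind its shoulders and hold it. Stopped short, it stays out or creeps back.
- clamp_lever (a joint): Clamp lever angle, rad. 0: open (upright, leaning 0.25 rad to the front); grows as it is thrown to the back; 1.75: shut, flat. Hinge along the warmer's y at x = 32, y = 40, z = 122 mm. Sprung over centre: about 0.6 N m (10 N at the grip) until 0.6, falling to none at 1.15, then it snaps shut by itself. It lowers a ribbed bar into a groove of the cassette, which fits only at home. Shut: above 1.65.
- lever_grip (a point): Middle of the lever's black grip, on the lever's centre line, 61 mm from the hinge. The grip is 14 mm thick, 24 mm wide (along the warmer's y) and reaches from 43 to 79 mm from the hinge.
- mains_rocker (a joint): Angle of the black mains rocker switch on the console, rad. 0: OFF (its back end stands up); 0.4: ON (its back end is down). It snaps over at 0.2; about 5 N on the back end moves it. 32 mm long (along the warmer's x), 24 mm wide, pivoted at x = -50, y = -50, z = 85 mm in the warmer's frame. ON: above 0.33.
- rocker_end (a point): Top of the rocker's back end (the end to press; a white bar marks it), 15 mm behind the pivot: z = 93 mm in the warmer's frame when OFF; it goes down 6 mm to ON, then about 1.5 mm proud of the console.
- spare_cassette: An identical spare cassette lying on the table at the warmer's left: not to be moved. Origin: centre of its underside.
- tape_roll: Roll of khaki tape, 84 mm across, 24 mm high, hole upwards. Leave alone.
- marker: White marker pen with black cap, 130 mm long, lying. Leave alone.
- tube_rack: Grey rack of capped sample tubes, 110 x 200 mm, 88 mm high. Leave alone.
- sanitiser: Clear bottle, 60 mm across, 160 mm high, standing. Leave alone.
- note_pad: Pad of yellow notes, 76 x 76 x 22 mm. Leave alone.
- pink_tray: Low pink tray, 200 x 140 x 30 mm. Leave alone.
- swab_pot: White round pot, 64 mm across, 70 mm high. Leave alone.
Mind the look-alikes: they are no part of the job. Leave any orange or red look-alike of the cassette alone.

How it is judged (in metres and radians):
On the way, in this order (a step that is already met when the one before it is completed fails the run):
1. the cassette is fully home: its nose within 2 mm of the end stop (x of cassette_nose in the frame of slot_end above -0.002 m), for 0.2 s.
2. the clamp lever is thrown over centre and lies flat (value of joint clamp_lever above 1.65 rad), for 0.2 s.
3. the mains rocker is ON (value of joint mains_rocker above 0.33 rad), for 0.2 s.
At the end, for the whole second after the job is handed in: The cassette lies at rest in its slot with its nose within 2 mm of the end stop, the clamp lever is shut (above 1.65 rad) and the mains rocker is ON (above 0.33 rad) (x of cassette_nose in the frame of slot_end above -0.002 m and distance between cassette_nose and slot_end below 0.005 m and value of joint clamp_lever above 1.65 rad and value of joint mains_rocker above 0.33 rad and linear speed of cassette below 0.02 m/s); the robot touches nothing.
It fails at once if the fingers press the cassette with more than 25 N (contact force between cassette and the fingers above 25 N).
It fails at once if the fingers press the warmer, its lever or its switch with more than 20 N (contact force between warmer and the fingers above 20 N).
It fails at once if another thing on the table is moved by more than 30 mm (distance of any of spare_cassette, tape_roll, marker, tube_rack, sanitiser, note_pad, pink_tray, swab_pot from where it was at the start of the episode above 0.03 m).
It also fails if it takes over 61 s, if anything falls off the work surface, if the arm or the gripper's body presses on something with over 40 N, if the wrist force passes 120 N, or if a joint passes its speed limit or range.

## Working session

There is one attempt and no reset: what is moved stays moved. The work goes in short steps, Python scripts to look and compute and a tool call to move; the robot and the scene stay as the last step left them, time stands still between calls to the robot, and variables do not carry over. Pictures are saved under pics/ and viewed, and the job is handed in when it is done.

Besides the shell and the picture viewer there is one more tool, called as name([rows], argument=value, ...), one row to a line, values as JSON. servo_tool: Moves the arm, as the interface text tells. Its arguments: {"type":"object","properties":{"plan":{"type":"array"},"gripper":{"type":"number"}},"required":["plan"]}

```bash
mkdir -p pics; ls; cat > h.py <<'E'
import numpy as np,cv2,pickle
from cell import *
def W2C(s):
    R,_=cv2.Rodrigues(np.array(s["rvec"],float)); return R,np.array(s["tvec"],float).reshape(3)
def px2w(s,u,v,d=None):
    u0,v0=int(round(u)),int(round(v))
    if d is None:
        p=s["depth"][v0-1:v0+2,u0-1:u0+2]; p=p[p>0]; d=np.median(p) if len(p) else 0
    R,t=W2C(s); c=np.array([(u-s["cx"])/s["fx"]*d,(v-s["cy"])/s["fy"]*d,d]); return R.T@(c-t)
def w2px(s,P):
    R,t=W2C(s); c=R@np.array(P,float)+t; return np.array([s["fx"]*c[0]/c[2]+s["cx"],s["fy"]*c[1]/c[2]+s["cy"]])
def cloud(s):
    v,u=np.mgrid[0:480,0:640]; d=s["depth"]; R,t=W2C(s)
    c=np.stack([(u-s["cx"])/s["fx"]*d,(v-s["cy"])/s["fy"]*d,d],-1); return (c-t)@R
E
python3 - <<'E'
from h import *
for n in ["top","side"]:
    s=snapshot(n); cv2.imwrite(f"pics/{n}0.png",s["pixels"]); pickle.dump(s,open(n+"0.pkl","wb"))
    for l in ["warmer","cassette","cassette_nose","slot_end","clamp_lever","lever_grip","mains_rocker","rocker_end","spare_cassette"]:
        for f in (landmark_of,silhouettes):
            try:
                for r in f(l,s)[:3]: print(n,l,r.get("location",r.get("extent")),round(r["confidence"],2), px2w(s,*r["location"]).round(0) if "location" in r else "")
            except Exception as e: print(n,l,f.__name__,repr(e)[:80])
o=get_obs(); print({k:np.round(v,3).tolist() for k,v in o.items()})
E
```

```text
pics
top warmer [356.0, 236.5] 0.9 [ 573. -109.   82.]
top cassette [299.4, 317.2] 0.98 [341.  60.  24.]
top cassette [339.5, 247.0] 0.76 [542. -60.  84.]
top cassette [268.1, 276.2] 0.59 [464. 155.  24.]
top cassette [292.8, 296.6, 19.2, 40.1] 0.81 
top cassette [325.6, 225.2, 26.0, 41.1] 0.73 
top cassette [250.8, 255.4, 28.4, 39.3] 0.68 
top cassette_nose [338.0, 228.0] 0.96 [599. -56.  86.]
top cassette_nose [272.5, 292.0] 0.94 [418. 143.  10.]
top cassette_nose [299.5, 296.8] 0.62 [402.  61.  17.]
top cassette_nose [294.8, 295.6, 19.3, 38.8] 0.9 
top cassette_nose [250.4, 254.0, 29.9, 41.0] 0.64 
top cassette_nose [320.3, 225.2, 31.8, 41.1] 0.56 
top slot_end [348.9, 212.0] 0.68 [619. -84. 199.]
top slot_end [315.8, 184.9, 85.2, 95.8] 0.71 
top clamp_lever call ValueError('it knows: cassette, cassette_nose, lever_grip, marker, note_pad, pin
top lever_grip [344.6, 211.1] 0.39 [622. -72. 197.]
top lever_grip [322.7, 223.9, 28.1, 41.0] 0.57 
top lever_grip [344.3, 210.4, 9.8, 7.7] 0.38 
top mains_rocker call ValueError('it knows: cassette, cassette_nose, lever_grip, marker, note_pa
[... 1448 characters left out ...]
ette_nose, lever_grip, marker, note_pad, pin
side mains_rocker [317.9, 289.0, 10.4, 6.4] 0.4 
side rocker_end [331.1, 293.1] 0.48 [ 549. -146.   86.]
side rocker_end [319.5, 289.5, 12.3, 8.9] 0.49 
side spare_cassette [352.3, 253.4] 0.81 [637.  54.  19.]
side spare_cassette [332.4, 238.7, 43.6, 27.0] 0.59 
{'clock': 1.7, 'q': [1.206, 0.536, -0.004, 1.538, 0.003, 1.067, -0.071], 'joint_velocities': [-0.002, -0.001, 0.001, 0.001, -0.001, -0.001, 0.001], 'joint_torque': [-0.0, -57.089, 0.99, -25.192, -0.056, 0.011, -0.0], 'tcp_pos': [191.322, -621.196, 238.739], 'eef_rot': [0.804, -0.594, -0.0, 0.0], 'wrist_force': [0.037, 0.075, -0.06], 'torque': [0.018, 0.001, -0.048], 'gripper_width': 0.997}
```

```bash
python3 - <<'E'
from h import *
for n,(x0,y0,x1,y1) in dict(top=(230,170,450,335),side=(220,160,440,350)).items():
    s=pickle.load(open(n+"0.pkl","rb"));im=s["pixels"][y0:y1,x0:x1]
    cv2.imwrite(f"pics/{n}0c.png",cv2.resize(im,None,fx=3.1,fy=3.1,interpolation=cv2.INTER_CUBIC))
E
```

```text
(no output)
```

View pics/top0.png

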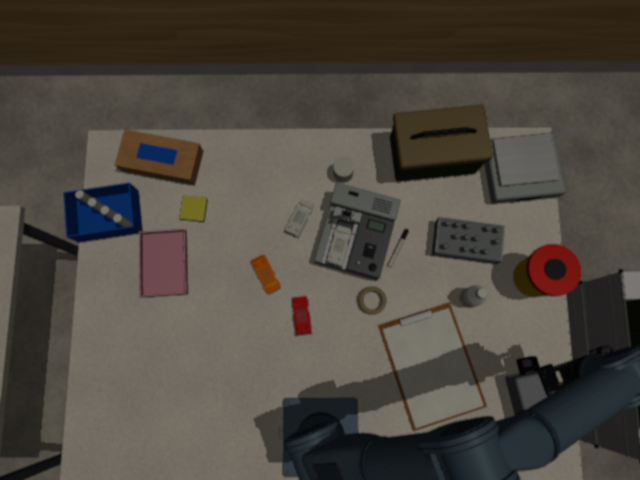

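```bash
sleep 1
```

```text
(no output)
```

View pics/top0c.png

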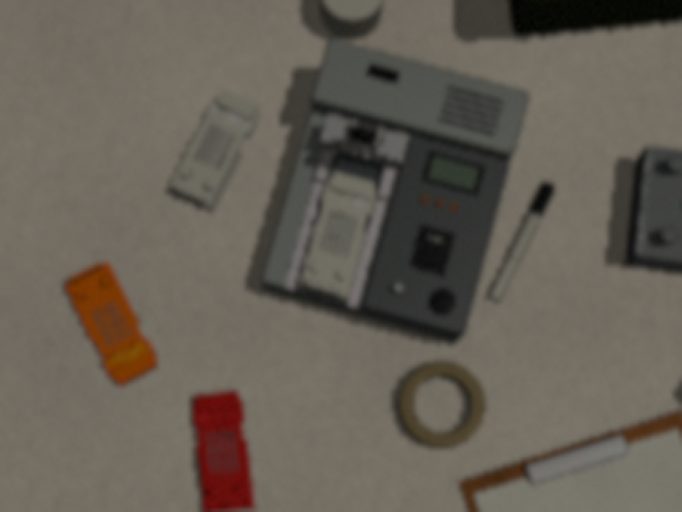

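View pics/side0c.png

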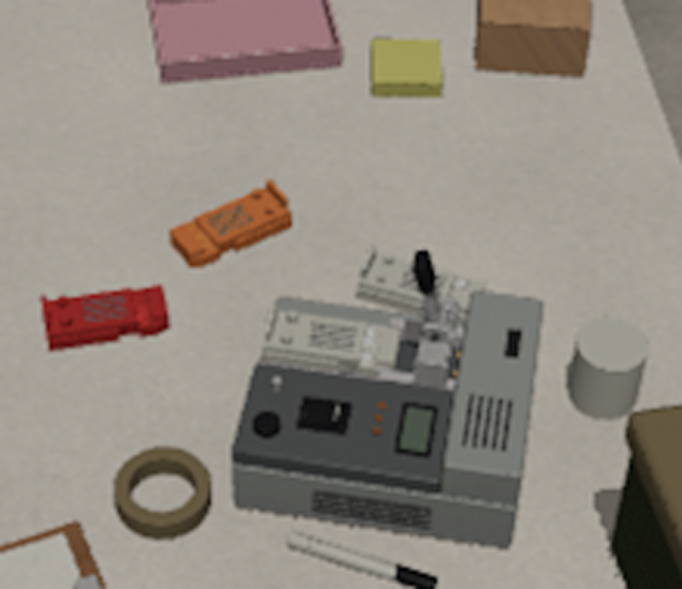

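```bash
cat > fit.py <<'E'
from h import *
from scipy.optimize import minimize
def model(p):
    # p in warmer frame Nx2 -> expected height for robust flat areas, nan elsewhere
    x,y=p.T; z=np.full(len(p),np.nan)
    i=(abs(x)<120)&(abs(y)<100)
    z[i&(x>55)]=108
    z[i&(x<=55)&(y<0)]=85
    z[(abs(x)>120)|(abs(y)>100)]=0
    return z
for n in ["top","side"]:
    s=pickle.load(open(n+"0.pkl","rb")); P=cloud(s).reshape(-1,3); ok=(s["depth"].reshape(-1)>0)&(np.abs(P[:,0]-590)<220)&(np.abs(P[:,1]+110)<200); P=P[ok]
    T=P[(P[:,2]>60)&(P[:,2]<115)&(np.hypot(P[:,0]-590,P[:,1]+110)<170)]
    (c,wh,a)=cv2.minAreaRect(T[:,:2].astype(np.float32)); print(n,c,wh,a,len(T))
    for lo,hi in ((80,90),(103,113)):
        Q=T[(T[:,2]>lo)&(T[:,2]<hi)];print("  z",lo,np.median(Q[:,2]),len(Q), np.median(P[(P[:,2]<12),2]))
    T=T[T[:,2]>75]
    def cost(v):
        c,s_=np.cos(v[2]),np.sin(v[2]); d=T[:,:2]-v[:2]; q=d@np.array([[c,-s_],[s_,c]])
        z=model(q); e=np.where(np.isnan(z),0,np.minimum(abs(T[:,2]-z),15)); 
        return e.mean()
    best=min((minimize(cost,[c[0]+dx,c[1]+dy,a0],method="Nelder-Mead",options=dict(initial_simplex=np.array([c[0]+dx,c[1]+dy,a0])+np.array([[0,0,0],[12,0,0],[0,12,0],[0,0,.08]]))) for dx in(-8,8) for dy in (-8,8) for a0 in (-.3,-.2,-.12)),key=lambda r:r.fun)
    print("  fit",best.x,np.degrees(best.x[2]),best.fun)
E
python3 fit.py
```

```text
top (591.80712890625, -112.0477294921875) (200.38406372070312, 242.11871337890625) 73.78914642333984 5256
  z 80 85.05455091888426 2031 0.2147881346422263
  z 103 108.16645573520222 1231 0.2147881346422263
  fit [ 5.92893444e+02 -1.14193718e+02 -2.90708527e-01] -16.65637166866665 2.6809306620727744
side (590.657470703125, -114.62312316894531) (207.29591369628906, 240.22767639160156) 73.91313934326172 5393
  z 80 84.94688207871823 2421 0.11429999964054503
  z 103 107.96607616078583 1437 0.11429999964054503
  fit [ 5.89747953e+02 -1.17959513e+02 -2.81804244e-01] -16.146193817921215 2.4101460937566554
```

servo_tool([
  [[-35,-31,0],3],
  [[-65,-58,0],7],
  [[-95,-84,0],11],
  [[-125,-111,0],15],
  [[-155,-137,0],19],
  [[-185,-164,0],23],
  [[-215,-190,0],27],
  [[-245,-217,0],31],
  [[-275,-244,0],33.3],
  [[-305,-270,0],33.3],
], gripper=0)

```text
clock: 2.53
tcp_pos: [360.2, -248.4, 239.1]
eef_rot: [-0.6, 0.8, -0.001, 0.0]
wrist_force: [1.6, -0.5, 0.1]
gripper_width: 0.268
```

```bash
cat >> h.py <<'E'
from scipy.spatial.transform import Rotation as Ro
def goto(world,yaw_tool_x=None):
    o=get_obs();R=Ro.from_quat(o["eef_rot"]).as_matrix();d=R.T@(np.array(world)-o["tcp_pos"])
    a=np.degrees(np.arctan2(R[1,0],R[0,0])); print("t",o["clock"],"tcp",np.round(o["tcp_pos"],1),"toolx ang",round(a,2),"z",R[:,2].round(4),"shift",d.round(1),"turn", None if yaw_tool_x is None else round(a-yaw_tool_x,2)); return d
WX,WY,WA=592,-112.5,np.radians(-16.2)
def w(x,y,z): c,s=np.cos(WA),np.sin(WA); return np.array([WX+c*x-s*y,WY+s*x+c*y,z])
def toW(p): c,s=np.cos(WA),np.sin(WA); d=np.array(p)[...,:2]-[WX,WY]; return np.concatenate([d@np.array([[c,-s],[s,c]]),np.array(p)[...,2:]],-1)
E
python3 -c "
from h import *
goto(w(-165,40,235),-106.2)"
```

```text
t 2.5333 tcp [ 360.2 -248.4  239.1] toolx ang -106.31 z [ 9.e-04 -6.e-04 -1.e+00] shift [-235.2  -19.2    4. ] turn -0.11
```

servo_tool([
  [[-40,-3,0],0],
  [[-80,-6,0],0],
  [[-120,-10,0],0],
  [[-160,-13,0],0],
  [[-200,-16,0],0],
  [[-237,-19,0],0],
  [[-237,-19,0],0],
  [[-237,-19,0],0],
])

```text
clock: 3.2
tcp_pos: [444.4, -25.9, 238.9]
eef_rot: [-0.602, 0.798, 0.0, 0.0]
wrist_force: [-0.7, -1.2, -1.4]
gripper_width: 0.005
```

```bash
python3 - <<'E'
from h import *
o=get_obs(); s=snapshot("wrist"); cv2.imwrite("pics/wrist1.png",s["pixels"]); pickle.dump((o,s),open("wr1.pkl","wb"))
print({k:(s[k] if np.isscalar(s[k]) else np.round(s[k],3).tolist()) for k in s if k not in("pixels","depth")})
print(o["tcp_pos"],o["gripper_width"],o["wrist_force"])
E
```

```text
{'fx': 371.64829954431775, 'fy': 371.64829954431775, 'cx': 322.4741831767347, 'cy': 231.79001742705282, 'tool_from_camera': [[1.0, 0.001, -0.001, -0.963], [-0.0, 0.952, 0.305, -77.947], [0.001, -0.305, 0.952, -145.332], [0.0, 0.0, 0.0, 1.0]], 'shot': 3}
[444.41352839 -25.93576521 238.88086918] 0.004516301737015571 [-0.66208912 -1.20375012 -1.41887942]
```

View pics/wrist1.png

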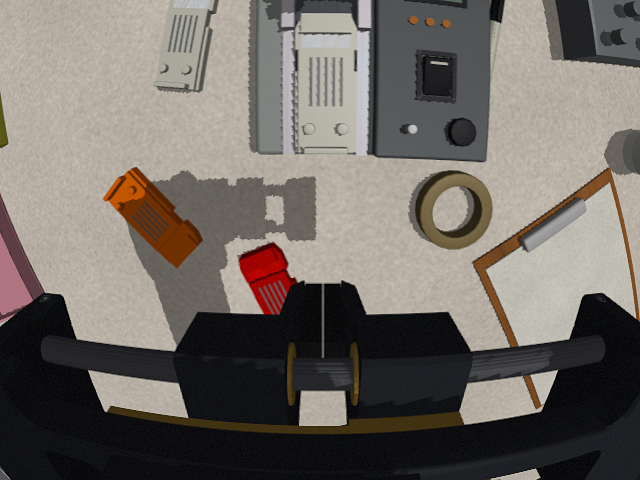

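```bash
cat >> h.py <<'E'
def fcloud(o,s):
    v,u=np.mgrid[0:480,0:640].astype(float); X=(u-s["cx"])/s["fx"];Y=(v-s["cy"])/s["fy"];th=np.hypot(X,Y)
    k=np.tan(th)/np.maximum(th,1e-9); d=s["depth"]; T=np.array(s["tool_from_camera"])
    c=np.stack([X*k*d,Y*k*d,d],-1)@T[:3,:3].T+T[:3,3]
    R=Ro.from_quat(o["eef_rot"]).as_matrix(); return c@R.T+o["tcp_pos"]
E
python3 - <<'E'
from h import *
o,s=pickle.load(open("wr1.pkl","rb")); print(np.round(o["q"],3))
P=fcloud(o,s); ok=(s["depth"]>0); Wp=toW(P)
im=s["pixels"].astype(int)
print("table z",np.median(P[...,2][ok&(abs(P[...,2])<10)]))
# console: z~85 ; side edges
m=ok&(abs(P[...,2]-85)<3)&(np.arange(480)[:,None]<200)
q=Wp[m]
print("console",np.median(q[:,2]))
def edge(a,b,bins,side,thr=8): # for bins of coordinate b, extreme of a
    out=[]
    for lo in bins:
        t=q[(q[:,b]>lo)&(q[:,b]<lo+5)&(q[:,1]<0),a]
        if len(t)>3: out.append((lo+2.5,np.percentile(t,2 if side<0 else 98)))
    return np.array(out)
e=edge(1,0,range(-110,20,5),-1); print("right edge y", e.round(1).tolist())
e=edge(0,1,range(-90,-5,5),-1); print("front edge x", e.round(1).tolist())
# white rails / kerb and cassette
m=ok&(P[...,2]>83)&(P[...,2]<102)&(abs(Wp[...,1]-40)<26)&(Wp[...,0]<-30)
q=Wp[m]; 
import numpy as np
t=q[q[:,2]>90]; print("tab",t.min(0),t.max(0),len(t))
for y in range(16,66,4):
    r=q[(q[:,1]>y)&(q[:,1]<y+4)]
    if len(r): print(y,len(r),"xmin",np.percentile(r[:,0],2).round(1),"z",np.median(r[:,2]).round(1))
E
```

```text
[ 0.207  0.201 -0.28   2.042  0.07   0.907 -1.959]
table z -0.36943707499553113
console 84.3547108183263
right edge y [[-107.5, -94.2], [-102.5, -94.5], [-97.5, -94.8], [-92.5, -95.1], [-87.5, -94.8], [-82.5, -94.5], [-77.5, -94.0], [-72.5, -93.8], [-67.5, -94.1], [-62.5, -94.5], [-57.5, -94.3], [-52.5, -94.3], [-47.5, -95.1], [-42.5, -94.8], [-37.5, -94.6], [-32.5, -94.4], [-27.5, -94.3], [-22.5, -94.1], [-17.5, -94.1], [-12.5, -94.5], [-7.5, -94.4], [-2.5, -93.8], [2.5, -94.2], [7.5, -94.1], [12.5, -94.5], [17.5, -259.6]]
front edge x [[-87.5, -117.3], [-82.5, -117.4], [-77.5, -116.9], [-72.5, -117.9], [-67.5, -117.4], [-62.5, -117.4], [-57.5, -117.2], [-52.5, -117.3], [-47.5, -118.2], [-42.5, -117.8], [-37.5, -117.1], [-32.5, -116.6], [-27.5, -117.4], [-22.5, -117.0], [-17.5, -117.0], [-12.5, -116.4], [-7.5, -116.6]]
tab [-116.16669684   24.67323276   90.04125752] [-92.79646694  58.81715641 100.29197245] 517
16 23 xmin -104.3 z 84.2
20 495 xmin -114.7 z 84.4
24 509 xmin -114.4 z 84.6
28 521 xmin -114.4 z 84.9
32 522 xmin -114.5 z 84.6
36 519 xmin -114.5 z 84.5
40 516 xmin -115.2 z 84.6
44 523 xmin -114.5 z 84.5
48 527 xmin -114.6 z 84.7
52 524 xmin -114.6 z 84.8
56 496 xmin -114.4 z 84.5
60 501 xmin -114.3 z 84.5
64 40 xmin -103.8 z 84.3
```

```bash
python3 - <<'E'
from h import *
o,s=pickle.load(open("wr1.pkl","rb"))
P=fcloud(o,s); ok=(s["depth"]>0); Wp=toW(P); ok&=(np.arange(480)[:,None]<250)
def rng(n,q): print(n,len(q),np.percentile(q,1,axis=0).round(1),np.percentile(q,99,axis=0).round(1))
rng("tab",Wp[ok&(Wp[...,2]>95)&(abs(Wp[...,1]-40)<26)&(Wp[...,0]<-80)])
rng("knob",Wp[ok&(Wp[...,2]>91.5)&(np.hypot(Wp[...,1]+72,Wp[...,0]+95)<22)])
rng("rocker",Wp[ok&(Wp[...,2]>86.5)&(abs(Wp[...,1]+50)<25)&(abs(Wp[...,0]+50)<25)])
m=ok&(abs(Wp[...,2]-84.5)<3)&(abs(Wp[...,1]-40)<27)&(Wp[...,0]<-20)
for x in range(-110,-20,10):
    q=Wp[m&(abs(Wp[...,0]-x)<5)];print(x,np.percentile(q[:,1],[1,99]).round(1))
# body front side: z<60
for z in range(10,100,10):
    q=Wp[ok&(abs(Wp[...,2]-z)<5)&(Wp[...,1]<-5)&(Wp[...,1]>-90)&(abs(Wp[...,0]+120)<12)]
    r=Wp[ok&(abs(Wp[...,2]-z)<5)&(Wp[...,0]>-110)&(Wp[...,0]<0)&(abs(Wp[...,1]-100)<14)]
    print(z,len(q),q[:,0].min().round(1) if len(q) else "",len(r),r[:,1].max().round(1) if len(r) else "")
x0,y0,x1,y1=230,0,510,200
cv2.imwrite("pics/w1c.png",cv2.resize(s["pixels"][y0:y1,x0:x1],None,fx=2.8,fy=2.8,interpolation=cv2.INTER_CUBIC))
for l in ["rocker_end","lever_grip","cassette_nose"]:
    for f in silhouettes,landmark_of:
        try:
            for r in f(l,s)[:2]:
                L=r.get("location",r.get("extent")); print(l,L,r["confidence"], Wp[int(L[1]),int(L[0])].round(1) if "location" in r else "")
        except Exception as e: print(e)
E
```

```text
tab 269 [-116.1   24.8   95.6] [-99.8  58.6  99.8]
knob 597 [-106.1  -80.2   92.1] [-84.2 -58.6  95.8]
rocker 1233 [-71.2 -64.   86.5] [-30.5 -30.9  92.6]
-110 [20.7 63.3]
-100 [20.1 64.1]
-90 [20.3 64. ]
-80 [20.4 63.2]
-70 [19.8 63.2]
-60 [20.6 63.3]
-50 [20.7 64.1]
-40 [20.  63.4]
-30 [20.8 63.4]
10 0  0 
20 0  0 
30 0  0 
40 0  0 
50 0  0 
60 0  1790 102.7
70 0  422 99.7
80 1219 -120.8 0 
90 183 -118.9 0 
rocker_end [418.0, 52.4, 34.0, 43.8] 0.64 
rocker_end [437.3, 57.0] 0.68 [-35.5 -46.9  90.8]
lever_grip [294.8, 13.6, 60.5, 139.0] 0.26 
cassette_nose [105.3, 166.5, 96.7, 101.6] 0.72 
cassette_nose [293.1, 8.6, 62.1, 144.7] 0.62 
cassette_nose [256.0, 250.1] 0.89 [-229.   115.4   10. ]
cassette_nose [323.9, 15.0] 0.71 [-3.4 43.8 83. ]
```

View pics/w1c.png

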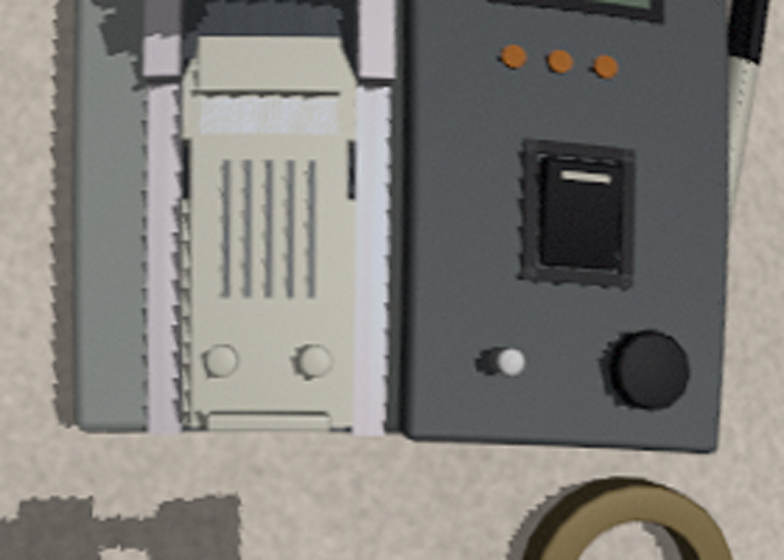

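servo_tool([
  [[0,0,0],-7],
  [[0,0,0],-14],
])

```text
clock: 3.72
tcp_pos: [443.7, -28.6, 238.7]
eef_rot: [-0.695, 0.719, -0.0, -0.0]
wrist_force: [0.2, 0.6, 0.3]
gripper_width: 0.007
```

```bash
python3 -c "
from h import *
print(np.round(get_obs()['q'],3)); goto(w(-150,41,100),73.8)"
```

```text
[ 0.24   0.203 -0.311  2.042  0.079  0.908 -1.718]
t 3.7167 tcp [443.7 -28.6 238.7] toolx ang -91.94 z [-0.e+00 -2.e-04 -1.e+00] shift [  2.1 -15.8 138.7] turn -165.74
```

servo_tool([
  [[0,0,0],-7],
  [[0,0,0],-14],
  [[0,0,0],-21],
  [[0,0,0],-28],
  [[0,0,0],-35],
  [[0,0,0],-42],
  [[0,0,0],-49],
  [[0,0,0],-56],
  [[0,0,0],-63],
  [[0,0,0],-70],
])

```text
clock: 4.55
tcp_pos: [443.7, -28.6, 238.7]
eef_rot: [0.982, -0.19, 0.0, 0.0]
wrist_force: [0.4, 1.1, 0.7]
gripper_width: 0.004
```

servo_tool([
  [[0,0,0],-7],
  [[0,0,0],-14],
  [[0,0,0],-21],
  [[0,0,0],-28],
  [[0,0,0],-35],
  [[0,0,0],-42],
  [[0,0,0],-49],
  [[0,0,0],-56],
  [[0,0,0],-63],
  [[0,0,0],-70],
])

```text
clock: 5.38
tcp_pos: [443.7, -28.6, 238.7]
eef_rot: [0.913, 0.407, -0.0, 0.0]
wrist_force: [-0.1, 0.5, 0.8]
gripper_width: 0.003
```

servo_tool([
  [[0,0,0],-7],
  [[0,0,0],-14],
  [[0,0,0],-21],
  [[0,0,0],-25.8],
  [[0,0,0],-25.8],
  [[0,0,0],-25.8],
])

```text
clock: 5.88
tcp_pos: [443.7, -28.5, 238.7]
eef_rot: [0.802, 0.598, -0.0, -0.0]
wrist_force: [-0.4, -0.5, 0.4]
gripper_width: 0.007
```

```bash
sed -i 's/^WX,WY,WA=.*/WX,WY,WA=592.3,-111.5,np.radians(-16.2)/' h.py; python3 -c "
from h import *
print(np.round(get_obs()['q'],3)); goto(w(-150,40,100),73.8); goto(w(-150,40,80),73.8)"
```

```text
[ 0.62   0.266 -0.752  2.023  0.225  0.935  1.032]
t 5.8833 tcp [443.7 -28.5 238.7] toolx ang 73.4 z [-1.e-04 -0.e+00 -1.e+00] shift [  1.8  15.8 138.7] turn -0.4
t 5.8833 tcp [443.7 -28.5 238.7] toolx ang 73.4 z [-1.e-04 -0.e+00 -1.e+00] shift [  1.8  15.8 158.7] turn -0.4
```

servo_tool([
  [[2,16,40],-0.4],
  [[2,16,80],-0.4],
  [[2,16,120],-0.4],
  [[2,16,160],-0.4],
  [[2,16,160],-0.4],
  [[2,16,160],-0.4],
])

```text
clock: 6.38
tcp_pos: [458.4, -30.3, 77.9]
eef_rot: [0.799, 0.602, -0.002, -0.001]
wrist_force: [-0.3, 0.4, 1.1]
gripper_width: 0.006
```

```bash
python3 - <<'E'
from h import *
goto(w(-127,40,79),73.8)
for n,(x0,y0,x1,y1) in dict(top=(300,190,400,290),side=(270,210,390,330)).items():
    s=snapshot(n); cv2.imwrite(f"pics/{n}2.png",cv2.resize(s["pixels"][y0:y1,x0:x1],None,fx=4,fy=4,interpolation=cv2.INTER_CUBIC))
a=cv2.imread("pics/top2.png");b=cv2.imread("pics/side2.png");c=np.zeros((480,900,3),np.uint8);c[:400,:400]=a;c[:480,410:890]=b;cv2.imwrite("pics/c2.png",c[:,:800])
E
```

```text
t 6.3833 tcp [458.4 -30.3  77.9] toolx ang 73.96 z [-4.3e-03  4.0e-04 -1.0e+00] shift [-0.7 24.2 -1.2] turn 0.16
```

View pics/c2.png

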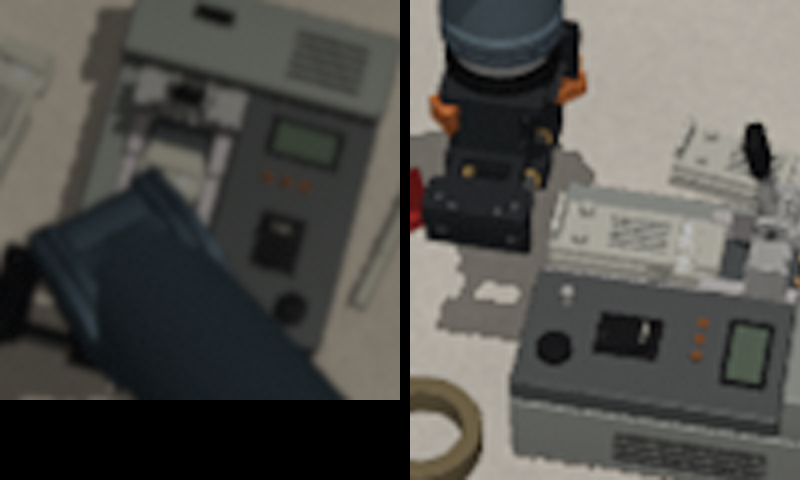

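servo_tool([
  [[-0.5,8,0],0.1],
  [[-0.5,15,0],0.1],
  [[-0.5,19,0],0.1],
  [[-0.5,21,0],0.1],
  [[-0.5,23,0],0.1],
  [[-0.5,25,0],0.1],
  [[-0.5,27,0],0.1],
  [[-0.5,29,0],0.1],
])

```text
clock: 7.15
tcp_pos: [486.8, -38.8, 78.5]
eef_rot: [0.799, 0.601, -0.001, -0.0]
wrist_force: [-2.4, -0.3, 1.4]
gripper_width: 0.004
```

```bash
python3 - <<'E'
from h import *
o=get_obs(); print(toW(o["tcp_pos"]), o["wrist_force"]); goto(w(-127,40,79),73.8)
s=snapshot("side"); cv2.imwrite("pics/side3.png",cv2.resize(s["pixels"][210:330,270:390],None,fx=5,fy=5,interpolation=cv2.INTER_CUBIC))
E
```

```text
[-121.5997704    40.32761472   78.48751123] [-2.40979789 -0.25846943  1.37735789]
t 7.15 tcp [486.8 -38.8  78.5] toolx ang 73.94 z [-1.6e-03 -1.0e-04 -1.0e+00] shift [-0.3 -5.4 -0.5] turn 0.14
```

View pics/side3.png

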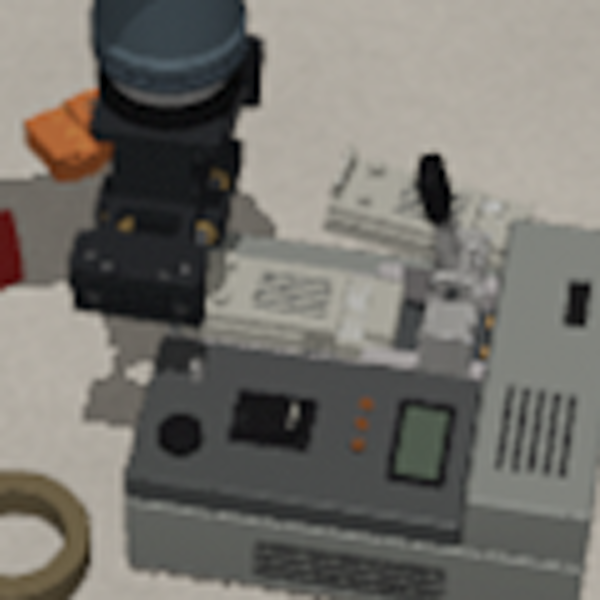

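servo_tool([
  [[0,2,0],0],
  [[0,4,0],0],
  [[0,6,0],0],
  [[0,8,0],0],
  [[0,10,0],0],
  [[0,12,0],0],
  [[0,14,0],0],
  [[0,16,0],0],
  [[0,18,0],0],
  [[0,20,0],0],
])

```text
clock: 8.03
tcp_pos: [506.9, -44.5, 78.7]
eef_rot: [0.799, 0.601, -0.0, -0.0]
wrist_force: [-0.3, 1.0, -0.5]
gripper_width: 0.003
```

servo_tool([
  [[0,1.5,0],0],
  [[0,3,0],0],
  [[0,4.5,0],0],
  [[0,6,0],0],
  [[0,7.5,0],0],
])

```text
clock: 8.45
tcp_pos: [511.2, -45.8, 78.3]
eef_rot: [0.799, 0.602, -0.002, -0.002]
wrist_force: [-9.5, 3.2, 6.3]
gripper_width: 0.007
```

servo_tool([
  [[0,1.5,0],0],
  [[0,3,0],0],
  [[0,4.5,0],0],
  [[0,6,0],0],
  [[0,7.5,0],0],
])

```text
clock: 8.87
tcp_pos: [520.2, -48.5, 78.3]
eef_rot: [0.799, 0.601, -0.001, -0.001]
wrist_force: [-4.5, 0.9, -1.4]
gripper_width: 0.003
```

```bash
cat > st.py <<'E'
from h import *
o=get_obs(); print(o["clock"],toW(o["tcp_pos"]).round(2), "F fwd",(o["wrist_force"][:2]@[np.cos(WA),np.sin(WA)]).round(2),o["wrist_force"].round(1)); goto(w(-80,40,79),73.8)
E
python3 st.py
python3 - <<'E'
from h import *
s=snapshot("side"); cv2.imwrite("pics/side4.png",cv2.resize(s["pixels"][210:330,270:390],None,fx=5,fy=5,interpolation=cv2.INTER_CUBIC))
E
```

```text
8.8667 [-86.77  40.37  78.33] F fwd -4.55 [-4.5  0.9 -1.4]
t 8.8667 tcp [520.2 -48.5  78.3] toolx ang 73.93 z [-0.002  0.    -1.   ] shift [-0.4  6.8 -0.7] turn 0.13
```

View pics/side4.png

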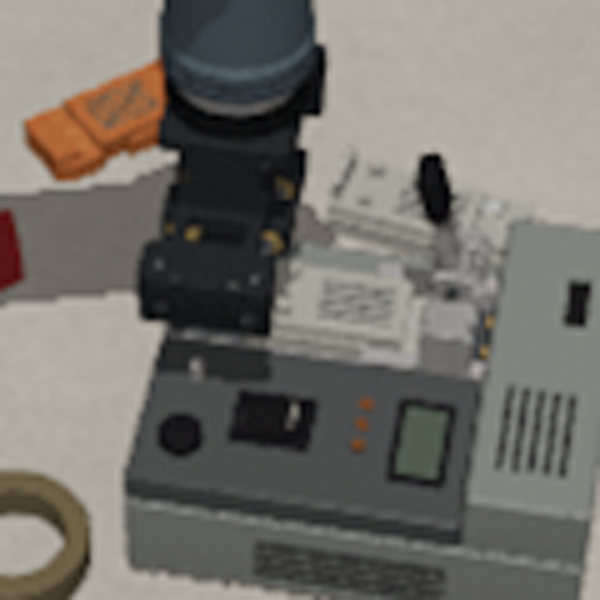

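servo_tool([
  [[0,1,0],0],
  [[0,2,0],0],
  [[0,3,0],0],
  [[0,4,0],0],
  [[0,5,0],0],
  [[0,6,0],0],
  [[0,7,0],0],
  [[0,8,0],0],
])

```text
clock: 9.58
tcp_pos: [528.9, -50.9, 78.7]
eef_rot: [0.799, 0.601, -0.0, -0.0]
wrist_force: [-3.5, 1.2, -1.6]
gripper_width: 0.004
```

servo_tool([
  [[0,1,0],0],
  [[0,2,0],0],
  [[0,3,0],0],
  [[0,4,0],0],
])

```text
clock: 9.92
tcp_pos: [533.1, -52.1, 78.8]
eef_rot: [0.799, 0.601, 0.0, 0.0]
wrist_force: [-0.2, -0.6, -0.6]
gripper_width: -0.0
```

```bash
python3 st.py
```

```text
9.9167 [-73.46  40.54  78.77] F fwd -0.04 [-0.2 -0.6 -0.6]
t 9.9167 tcp [533.1 -52.1  78.8] toolx ang 73.92 z [ 6.e-04 -0.e+00 -1.e+00] shift [-0.5 -6.5 -0.2] turn 0.12
```

servo_tool([
  [[0,0.7,0],0],
  [[0,1.4,0],0],
  [[0,2,0],0],
])

```text
clock: 10.17
tcp_pos: [534.4, -52.4, 78.8]
eef_rot: [0.799, 0.601, -0.0, -0.0]
wrist_force: [-6.3, 2.1, 3.2]
gripper_width: 0.006
```

servo_tool([
  [[0,0.7,0],0],
  [[0,1.4,0],0],
  [[0,2,0],0],
])

```text
clock: 10.42
tcp_pos: [534.8, -52.5, 78.7]
eef_rot: [0.799, 0.601, -0.001, -0.001]
wrist_force: [-10.1, 2.8, 8.2]
gripper_width: -0.0
```

```bash
python3 st.py
```

```text
10.4167 [-71.72  40.6   78.72] F fwd -10.43 [-10.1   2.8   8.2]
t 10.4167 tcp [534.8 -52.5  78.7] toolx ang 73.95 z [-3.6e-03 -1.0e-04 -1.0e+00] shift [-0.6 -8.3 -0.3] turn 0.15
```

servo_tool([
  [[0,0.5,-0.7],0],
  [[0,1,-1.5],0],
  [[0,1,-1.5],0],
])

```text
clock: 10.67
tcp_pos: [535.9, -53.0, 79.8]
eef_rot: [0.799, 0.601, -0.001, -0.001]
wrist_force: [-6.4, 1.9, -1.1]
gripper_width: 0.004
```

```bash
python3 st.py
```

```text
10.6667 [-70.5   40.43  79.77] F fwd -6.64 [-6.4  1.9 -1.1]
t 10.6667 tcp [535.9 -53.   79.8] toolx ang 73.94 z [-3.2e-03  1.0e-04 -1.0e+00] shift [-0.4 -9.5  0.8] turn 0.14
```

servo_tool([
  [[0,0.5,-0.2],0],
  [[0,1,-0.4],0],
  [[0,1,-0.4],0],
])

```text
clock: 10.92
tcp_pos: [536.2, -53.1, 79.9]
eef_rot: [0.799, 0.601, -0.002, -0.001]
wrist_force: [-8.5, 2.4, -0.8]
gripper_width: 0.001
```

servo_tool([
  [[0,0.5,-0.2],0],
  [[0,1,-0.4],0],
  [[0,1,-0.4],0],
])

```text
clock: 11.17
tcp_pos: [536.4, -53.3, 80.0]
eef_rot: [0.799, 0.602, -0.002, -0.002]
wrist_force: [-9.4, 3.1, -1.6]
gripper_width: 0.003
```

```bash
python3 st.py
```

```text
11.1667 [-69.9   40.34  80.04] F fwd -9.9 [-9.4  3.1 -1.6]
t 11.1667 tcp [536.4 -53.3  80. ] toolx ang 73.96 z [-5.9e-03  3.0e-04 -1.0e+00] shift [ -0.3 -10.1   1.1] turn 0.16
```

servo_tool([
  [[0,0.7,0],0],
  [[0,1.4,0],0],
  [[0,1.4,0],0],
])

```text
clock: 11.42
tcp_pos: [536.8, -53.3, 79.7]
eef_rot: [0.799, 0.602, -0.003, -0.003]
wrist_force: [-11.4, 3.4, 0.6]
gripper_width: 0.005
```

servo_tool([
  [[0,0.7,0],0],
  [[0,1.4,0],0],
  [[0,1.4,0],0],
])

```text
clock: 11.67
tcp_pos: [536.8, -53.3, 79.4]
eef_rot: [0.799, 0.602, -0.004, -0.003]
wrist_force: [-14.5, 4.8, 0.2]
gripper_width: 0.003
```

```bash
python3 st.py; python3 - <<'E'
from h import *
s=snapshot("side"); cv2.imwrite("pics/side5.png",cv2.resize(s["pixels"][230:310,310:390],None,fx=7,fy=7,interpolation=cv2.INTER_CUBIC))
E
```

```text
11.6667 [-69.49  40.38  79.36] F fwd -15.26 [-14.5   4.8   0.2]
t 11.6667 tcp [536.8 -53.3  79.4] toolx ang 73.99 z [-1.040e-02  7.000e-04 -9.999e-01] shift [ -0.3 -10.5   0.5] turn 0.19
```

View pics/side5.png

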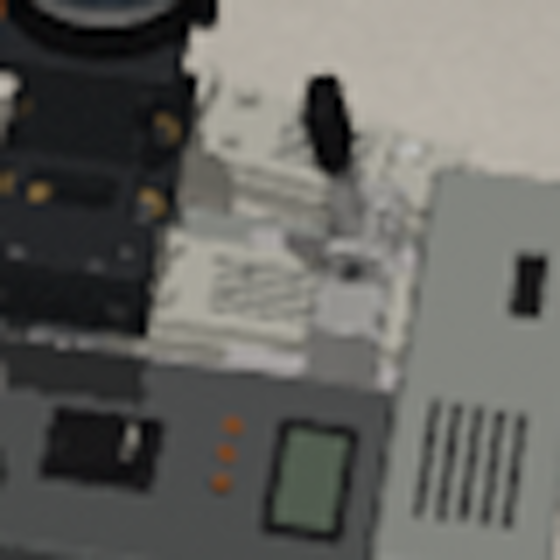

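servo_tool([
  [[0,0.6,0],0],
  [[0,1.2,0],0],
  [[0,1.2,0],0],
])

```text
clock: 11.97
tcp_pos: [536.8, -53.4, 79.1]
eef_rot: [0.799, 0.602, -0.005, -0.004]
wrist_force: [-17.2, 5.6, 1.6]
gripper_width: 0.002
```

```bash
python3 st.py
```

```text
11.9667 [-69.48  40.35  79.06] F fwd -18.09 [-17.2   5.6   1.6]
t 11.9667 tcp [536.8 -53.4  79.1] toolx ang 74.01 z [-1.260e-02  8.000e-04 -9.999e-01] shift [ -0.3 -10.5   0.2] turn 0.21
```

servo_tool([
  [[0,0.5,0],0],
  [[0,0.9,0],0],
  [[0,0.9,0],0],
])

```text
clock: 12.22
tcp_pos: [536.8, -53.3, 78.9]
eef_rot: [0.799, 0.602, -0.006, -0.005]
wrist_force: [-19.6, 5.5, 2.6]
gripper_width: 0.006
```

```bash
python3 st.py
```

```text
12.2167 [-69.54  40.36  78.9 ] F fwd -20.35 [-19.6   5.5   2.6]
t 12.2167 tcp [536.8 -53.3  78.9] toolx ang 74.02 z [-1.440e-02  9.000e-04 -9.999e-01] shift [ -0.3 -10.5   0. ] turn 0.22
```

servo_tool([
  [[0,-2,0],0],
  [[0,-4,0],0],
  [[0,-6,0],0],
  [[0,-8,0],0],
])

```text
clock: 12.55
tcp_pos: [535.9, -52.8, 80.8]
eef_rot: [0.799, 0.601, -0.0, -0.0]
wrist_force: [-2.0, 0.8, -0.8]
gripper_width: 0.004
```

```bash
python3 st.py
```

```text
12.55 [-70.49  40.63  80.77] F fwd -2.16 [-2.   0.8 -0.8]
t 12.55 tcp [535.9 -52.8  80.8] toolx ang 73.95 z [-6.e-04  2.e-04 -1.e+00] shift [-0.6 -9.5  1.8] turn 0.15
```

servo_tool([
  [[0,-5,0],0],
  [[0,-15,0],0],
  [[0,-30,0],0],
  [[0,-30,-30],0],
  [[0,-30,-70],0],
  [[0,-30,-100],0],
  [[0,-30,-100],0],
])

```text
clock: 13.13
tcp_pos: [511.7, -44.4, 187.0]
eef_rot: [0.799, 0.601, 0.004, 0.004]
wrist_force: [0.9, 0.4, 0.0]
gripper_width: 0.005
```

```bash
python3 st.py; python3 - <<'E'
from h import *
s=snapshot("side"); cv2.imwrite("pics/side6.png",cv2.resize(s["pixels"][230:310,310:390],None,fx=7,fy=7,interpolation=cv2.INTER_CUBIC))
P=toW(cloud(s)); q=P[(s["depth"]>0)&(P[...,2]>92)&(P[...,2]<101)&(abs(P[...,1]-40)<18)&(P[...,0]<-20)]
print(len(q), np.percentile(q,[2,50,98],axis=0).round(1) if len(q) else "")
o=get_obs(); s=snapshot("wrist"); cv2.imwrite("pics/wrist6.png",s["pixels"])
E
```

```text
13.1333 [-96.13  41.95 187.05] F fwd 0.78 [0.9 0.4 0. ]
t 13.1333 tcp [511.7 -44.4 187. ] toolx ang 73.92 z [ 0.0114 -0.0015 -0.9999] shift [ -2.2  14.9 108.2] turn 0.12
23 [[-61.6  22.9  92.6]
 [-56.8  41.4  96.9]
 [-39.2  55.5 100.1]]
```

View pics/side6.png

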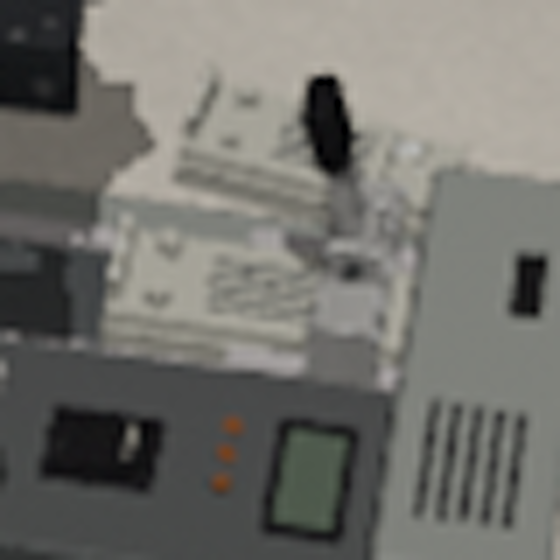

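View pics/wrist6.png

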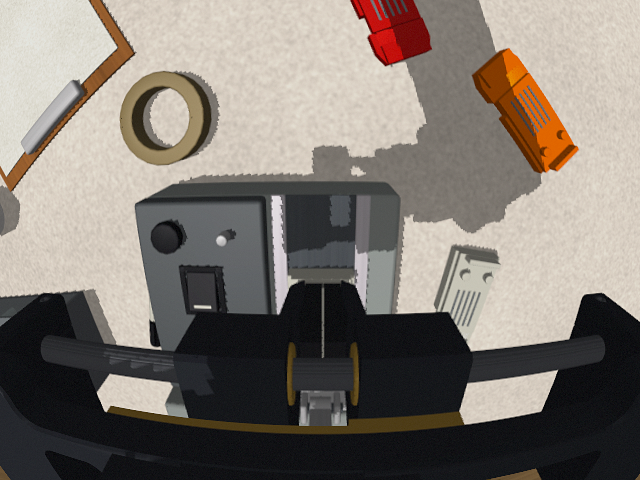

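servo_tool([
  [[0,-10,-20],0],
  [[0,-10,-20],0],
  [[0,-10,-20],0],
])

```text
clock: 13.48
tcp_pos: [497.9, -42.1, 200.7]
eef_rot: [0.799, 0.601, 0.0, 0.0]
wrist_force: [0.7, -0.9, -0.6]
gripper_width: 0.007
```

```bash
python3 st.py; python3 - <<'E'
from h import *
o=get_obs(); s=snapshot("wrist"); P=toW(fcloud(o,s)); ok=(s["depth"]>0)&(np.arange(480)[:,None]<282)
def rng(n,q): print(n,len(q),np.percentile(q,2,axis=0).round(1),np.percentile(q,98,axis=0).round(1))
rng("knob",P[ok&(P[...,2]>91.5)&(np.hypot(P[...,1]+72,P[...,0]+95)<22)])
rng("tab",P[ok&(P[...,2]>95)&(P[...,2]<104)&(abs(P[...,1]-40)<22)&(abs(P[...,0]+60)<25)])
for y in range(26,56,6):
    q=P[ok&(P[...,2]>80)&(P[...,2]<104)&(abs(P[...,1]-y)<3)&(abs(P[...,0]+60)<25)]
    if len(q): print(y,np.percentile(q[:,0],[1,10,50]).round(1))
for x in (-80,-90,-100):
    q=P[ok&(P[...,2]<83)&(P[...,2]>50)&(abs(P[...,1]-40)<18)&(abs(P[...,0]-x)<5)];print("deck z",np.median(q[:,2]))
q=P[ok&(abs(P[...,2]-84)<3)&(P[...,1]<-5)&(P[...,1]>-90)]; print("console front",np.percentile(q[:,0],.5), "deck front",np.percentile(P[ok&(abs(P[...,2]-64.5)<3)&(abs(P[...,1]-40)<18)][:,0],1))
print(toW(o["tcp_pos"]))
cv2.imwrite("pics/w7c.png",cv2.resize(s["pixels"][150:330,130:420],None,fx=2.7,fy=2.7,interpolation=cv2.INTER_CUBIC))
E
```

```text
13.4833 [-110.     40.32  200.65] F fwd 0.9 [ 0.7 -0.9 -0.6]
t 13.4833 tcp [497.9 -42.1 200.7] toolx ang 73.93 z [ 6.e-04 -5.e-04 -1.e+00] shift [ -0.3  29.9 121.7] turn 0.13
knob 625 [-106.5  -80.6   91.9] [-85.4 -59.8  95.5]Traceback (most recent call last):
  File "<stdin>", line 5, in <module>
  File "<stdin>", line 3, in rng
    return _quantile_unchecked(
        a, q, axis, out, overwrite_input, method, keepdims, weights)
    return _ureduce(a,
                    func=_quantile_ureduce_func,
    ...<5 lines>...
                    overwrite_input=overwrite_input,
                    method=method)
    r = func(a, **kwargs)
    result = _quantile(arr,
                       quantiles=q,
    ...<2 lines>...
                       out=out,
                       weights=wgt)
    slices_having_nans = np.isnan(arr[-1, ...])
                                  ~~~^^^^^^^^^
IndexError: index -1 is out of bounds for axis 0 with size 0
```

servo_tool([
  [[0,25,5],0],
  [[0,50,20],0],
  [[0,75,32],0],
  [[0,85,32],0],
  [[0,85,32],0],
  [[0,85,32],0],
])

```text
clock: 14.03
tcp_pos: [579.1, -65.2, 167.6]
eef_rot: [0.799, 0.601, -0.001, -0.001]
wrist_force: [0.5, 0.4, -0.5]
gripper_width: 0.005
```

```bash
python3 st.py; python3 - <<'E'
from h import *
o=get_obs(); s=snapshot("wrist"); P=toW(fcloud(o,s)); ok=(s["depth"]>0)&(np.arange(480)[:,None]<282)
cv2.imwrite("pics/w7c.png",cv2.resize(s["pixels"][100:330,130:420],None,fx=2.6,fy=2.6,interpolation=cv2.INTER_CUBIC))
def rng(n,q): print(n,len(q),np.percentile(q,2,axis=0).round(1) if len(q) else "",np.percentile(q,98,axis=0).round(1)if len(q) else "")
rng("knob",P[ok&(P[...,2]>91.5)&(np.hypot(P[...,1]+72,P[...,0]+95)<22)])
rng("tab",P[ok&(P[...,2]>95)&(P[...,2]<104)&(abs(P[...,1]-40)<22)&(abs(P[...,0]+60)<25)])
for y in range(26,56,6):
    q=P[ok&(P[...,2]>80)&(P[...,2]<104)&(abs(P[...,1]-y)<3)&(abs(P[...,0]+60)<25)]
    if len(q): print(y,np.percentile(q[:,0],[1,10,50]).round(1))
q=P[ok&(abs(P[...,2]-84)<3)&(P[...,1]<-5)&(P[...,1]>-90)]; print("console front",np.percentile(q[:,0],.5), "deck front",np.percentile(P[ok&(abs(P[...,2]-64.5)<3)&(abs(P[...,1]-40)<18)][:,0],1))
rng("rocker",P[ok&(P[...,2]>86.5)&(abs(P[...,1]+50)<25)&(abs(P[...,0]+50)<25)])
s=snapshot("side"); cv2.imwrite("pics/side7.png",cv2.resize(s["pixels"][190:310,300:420],None,fx=5,fy=5,interpolation=cv2.INTER_CUBIC))
E
```

```text
14.0333 [-25.56  40.8  167.57] F fwd 0.35 [ 0.5  0.4 -0.5]
t 14.0333 tcp [579.1 -65.2 167.6] toolx ang 73.92 z [-2.e-03  8.e-04 -1.e+00] shift [ -0.7 -54.3  88.7] turn 0.12
knob 935 [-105.9  -80.7   92.2] [-85.  -59.7  95.6]
tab 516 [-62.   25.1  96.5] [-56.9  57.1  99.6]
26 [-61.9 -61.6 -48.7]
32 [-61.9 -61.6 -48.9]
38 [-61.9 -61.6 -49.3]
44 [-61.9 -61.6 -48.9]
50 [-62.  -61.6 -48.9]
console front -119.55469757130648 deck front -119.43860920757004
rocker 1810 [-70.5 -64.   86.5] [-30.8 -32.5  92.3]
```

View pics/w7c.png

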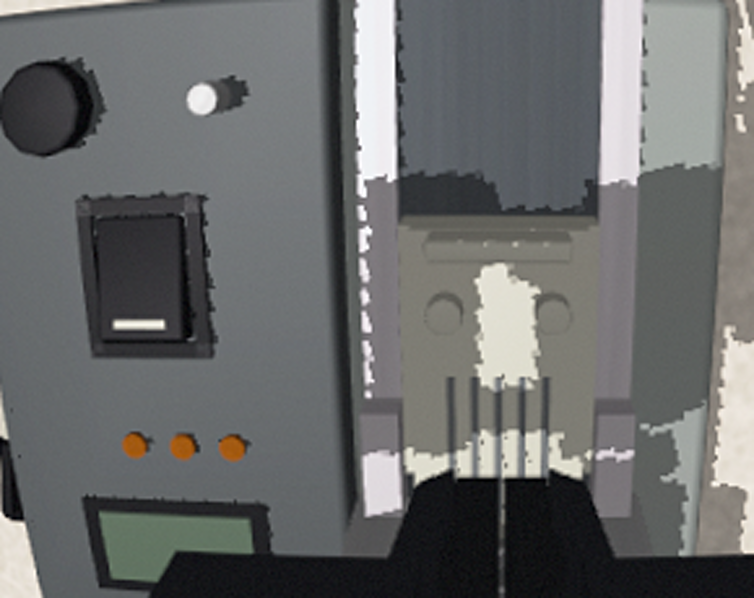

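View pics/side7.png

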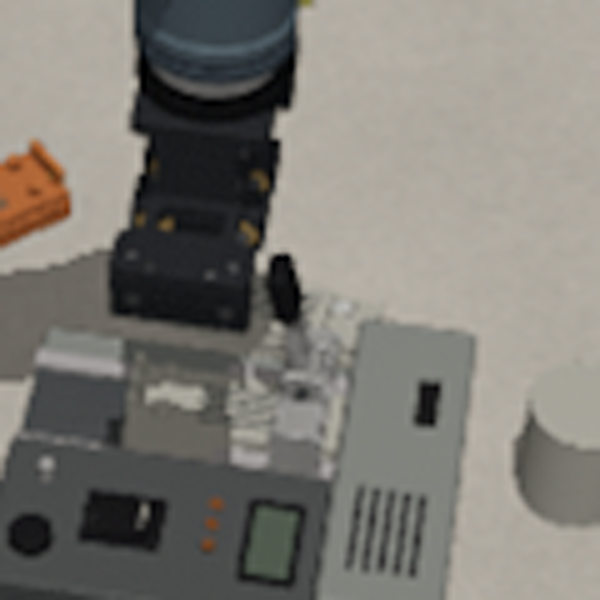

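servo_tool([
  [[-0.5,-40,0],0],
  [[-0.5,-60,20],0],
  [[-0.5,-62,55],0],
  [[-0.5,-62,88],0],
  [[-0.5,-60,92],0],
  [[-0.5,-58,92],0],
  [[-0.5,-55,92],0],
  [[-0.5,-53,92],0],
])

```text
clock: 14.8
tcp_pos: [530.6, -51.3, 79.0]
eef_rot: [0.799, 0.601, 0.001, 0.001]
wrist_force: [0.3, 0.8, 1.4]
gripper_width: 0.002
```

```bash
python3 st.py
```

```text
14.8 [-76.07  40.55  78.98] F fwd 0.01 [0.3 0.8 1.4]
t 14.8 tcp [530.6 -51.3  79. ] toolx ang 73.91 z [ 3.4e-03 -1.0e-04 -1.0e+00] shift [-0.5 -3.9 -0. ] turn 0.11
```

servo_tool([
  [[0,0.5,0],0],
  [[0,1,0],0],
  [[0,1,0],0],
])

```text
clock: 15.05
tcp_pos: [530.2, -51.7, 77.8]
eef_rot: [0.799, 0.601, 0.001, 0.001]
wrist_force: [0.5, 0.9, 0.3]
gripper_width: -0.0
```

```bash
python3 st.py
```

```text
15.05 [-76.27  40.07  77.84] F fwd 0.27 [0.5 0.9 0.3]
t 15.05 tcp [530.2 -51.7  77.8] toolx ang 73.91 z [ 1.4e-03 -2.0e-04 -1.0e+00] shift [-0.1 -3.7 -1.2] turn 0.11
```

servo_tool([
  [[0,0.5,0],0],
  [[0,1,0],0],
  [[0,1,0],0],
])

```text
clock: 15.3
tcp_pos: [530.6, -51.9, 77.1]
eef_rot: [0.799, 0.601, 0.0, 0.0]
wrist_force: [0.1, -0.5, -0.8]
gripper_width: 0.006
```

```bash
python3 st.py
```

```text
15.3 [-75.89  40.01  77.08] F fwd 0.23 [ 0.1 -0.5 -0.8]
t 15.3 tcp [530.6 -51.9  77.1] toolx ang 73.92 z [ 1.e-04 -0.e+00 -1.e+00] shift [-0.  -4.1 -1.9] turn 0.12
```

servo_tool([
  [[0,0.5,0],0],
  [[0,1,0],0],
  [[0,1,0],0],
])

```text
clock: 15.55
tcp_pos: [531.5, -52.2, 77.0]
eef_rot: [0.799, 0.601, -0.0, -0.0]
wrist_force: [0.5, 0.2, -0.3]
gripper_width: 0.008
```

```bash
python3 st.py
```

```text
15.55 [-74.9   40.04  76.95] F fwd 0.39 [ 0.5  0.2 -0.3]
t 15.55 tcp [531.5 -52.2  77. ] toolx ang 73.92 z [-0.  0. -1.] shift [-0.  -5.1 -2. ] turn 0.12
```

servo_tool([
  [[0,0.5,0],0],
  [[0,1,0],0],
  [[0,1.5,0],0],
  [[0,2,0],0],
  [[0,2,0],0],
])

```text
clock: 15.97
tcp_pos: [533.5, -52.7, 77.0]
eef_rot: [0.799, 0.601, 0.0, 0.0]
wrist_force: [0.5, -0.2, 0.3]
gripper_width: 0.005
```

```bash
python3 st.py
```

```text
15.9667 [-72.86  40.05  77.01] F fwd 0.54 [ 0.5 -0.2  0.3]
t 15.9667 tcp [533.5 -52.7  77. ] toolx ang 73.92 z [ 1.e-04  0.e+00 -1.e+00] shift [-0.  -7.1 -2. ] turn 0.12
```

servo_tool([
  [[0,0.5,0],0],
  [[0,1,0],0],
  [[0,1,0],0],
])

```text
clock: 16.22
tcp_pos: [534.4, -53.0, 77.0]
eef_rot: [0.799, 0.601, 0.0, 0.0]
wrist_force: [-0.6, 0.1, -2.1]
gripper_width: 0.007
```

```bash
python3 st.py
```

```text
16.2167 [-71.87  40.02  77.  ] F fwd -0.63 [-0.6  0.1 -2.1]
t 16.2167 tcp [534.4 -53.   77. ] toolx ang 73.92 z [ 0. -0. -1.] shift [-0.  -8.1 -2. ] turn 0.12
```

servo_tool([
  [[0,0.5,0],0],
  [[0,1,0],0],
  [[0,1,0],0],
])

```text
clock: 16.47
tcp_pos: [535.4, -53.3, 77.0]
eef_rot: [0.799, 0.601, -0.0, -0.0]
wrist_force: [0.6, -0.5, -0.4]
gripper_width: 0.009
```

```bash
python3 st.py
```

```text
16.4667 [-70.93  40.04  76.99] F fwd 0.7 [ 0.6 -0.5 -0.4]
t 16.4667 tcp [535.4 -53.3  77. ] toolx ang 73.92 z [-1.e-04  0.e+00 -1.e+00] shift [-0.  -9.1 -2. ] turn 0.12
```

servo_tool([
  [[0,0.5,0],0],
  [[0,0.5,0],0],
  [[0,0.5,0],0],
])

```text
clock: 16.72
tcp_pos: [535.4, -53.3, 76.9]
eef_rot: [0.799, 0.601, -0.0, -0.0]
wrist_force: [-2.4, 1.2, 1.4]
gripper_width: 0.005
```

```bash
python3 st.py
```

```text
16.7167 [-70.88  40.03  76.92] F fwd -2.69 [-2.4  1.2  1.4]
t 16.7167 tcp [535.4 -53.3  76.9] toolx ang 73.92 z [-8.e-04  0.e+00 -1.e+00] shift [-0.  -9.1 -2.1] turn 0.12
```

servo_tool([
  [[0,0.5,0],0],
  [[0,0.5,0],0],
  [[0,0.5,0],0],
])

```text
clock: 16.97
tcp_pos: [535.4, -53.3, 76.8]
eef_rot: [0.799, 0.601, -0.001, -0.001]
wrist_force: [-5.5, 1.5, 2.2]
gripper_width: 0.004
```

```bash
python3 st.py
```

```text
16.9667 [-70.86  40.01  76.81] F fwd -5.74 [-5.5  1.5  2.2]
t 16.9667 tcp [535.4 -53.3  76.8] toolx ang 73.93 z [-0.0017  0.     -1.    ] shift [ 0.  -9.1 -2.2] turn 0.13
```

servo_tool([
  [[0,1,0],0],
  [[0,1,0],0],
  [[0,1,0],0],
])

```text
clock: 17.22
tcp_pos: [535.4, -53.3, 76.6]
eef_rot: [0.799, 0.601, -0.001, -0.001]
wrist_force: [-6.9, 2.1, 5.9]
gripper_width: 0.003
```

```bash
python3 st.py
```

```text
17.2167 [-70.82  40.01  76.64] F fwd -7.19 [-6.9  2.1  5.9]
t 17.2167 tcp [535.4 -53.3  76.6] toolx ang 73.94 z [-3.5e-03  1.0e-04 -1.0e+00] shift [ 0.  -9.2 -2.3] turn 0.14
```

servo_tool([
  [[0,0.7,0],0],
  [[0,1.4,0],0],
  [[0,1.4,0],0],
])

```text
clock: 17.47
tcp_pos: [535.6, -53.4, 76.4]
eef_rot: [0.799, 0.602, -0.002, -0.002]
wrist_force: [-11.3, 2.8, 8.5]
gripper_width: 0.004
```

```bash
python3 st.py
```

```text
17.4667 [-70.69  39.96  76.43] F fwd -11.67 [-11.3   2.8   8.5]
t 17.4667 tcp [535.6 -53.4  76.4] toolx ang 73.96 z [-6.e-03  1.e-04 -1.e+00] shift [ 0.1 -9.3 -2.5] turn 0.16
```

servo_tool([
  [[0,0.7,0],0],
  [[0,1.4,0],0],
  [[0,1.4,0],0],
])

```text
clock: 17.72
tcp_pos: [536.0, -53.5, 76.2]
eef_rot: [0.799, 0.602, -0.003, -0.002]
wrist_force: [-14.0, 2.4, 8.5]
gripper_width: 0.006
```

```bash
python3 st.py
```

```text
17.7167 [-70.27  39.93  76.23] F fwd -14.1 [-14.    2.4   8.5]
t 17.7167 tcp [536.  -53.5  76.2] toolx ang 73.97 z [-7.8e-03  1.0e-04 -1.0e+00] shift [ 0.1 -9.7 -2.7] turn 0.17
```

servo_tool([
  [[0,0.7,-0.5],0],
  [[0,1.4,-1],0],
  [[0,1.4,-1],0],
])

```text
clock: 17.97
tcp_pos: [536.3, -54.0, 76.3]
eef_rot: [0.799, 0.602, -0.004, -0.003]
wrist_force: [-11.7, 4.1, 0.1]
gripper_width: 0.005
```

```bash
python3 st.py
```

```text
17.9667 [-69.77  39.58  76.33] F fwd -12.42 [-11.7   4.1   0.1]
t 17.9667 tcp [536.3 -54.   76.3] toolx ang 73.98 z [-9.7e-03  4.0e-04 -1.0e+00] shift [  0.4 -10.3  -2.6] turn 0.18
```

servo_tool([
  [[0,0.7,0],0],
  [[0,1.2,0],0],
  [[0,1.2,0],0],
])

```text
clock: 18.22
tcp_pos: [536.4, -54.0, 76.3]
eef_rot: [0.799, 0.602, -0.005, -0.004]
wrist_force: [-15.6, 4.2, 6.1]
gripper_width: 0.003
```

```bash
python3 st.py
```

```text
18.2167 [-69.67  39.59  76.27] F fwd -16.2 [-15.6   4.2   6.1]
t 18.2167 tcp [536.4 -54.   76.3] toolx ang 74.0 z [-1.180e-02  3.000e-04 -9.999e-01] shift [  0.4 -10.4  -2.6] turn 0.2
```

servo_tool([
  [[0,0.7,-0.3],0],
  [[0,1.4,-0.5],0],
  [[0,1.4,-0.5],0],
])

```text
clock: 18.47
tcp_pos: [536.5, -54.1, 76.3]
eef_rot: [0.799, 0.602, -0.005, -0.004]
wrist_force: [-18.1, 5.0, 5.3]
gripper_width: 0.007
```

```bash
python3 st.py
```

```text
18.4667 [-69.56  39.55  76.32] F fwd -18.82 [-18.1   5.    5.3]
t 18.4667 tcp [536.5 -54.1  76.3] toolx ang 74.01 z [-1.420e-02  6.000e-04 -9.999e-01] shift [  0.5 -10.5  -2.5] turn 0.21
```

servo_tool([
  [[0,0.4,-0.2],0],
  [[0,0.8,-0.3],0],
  [[0,0.8,-0.3],0],
])

```text
clock: 18.72
tcp_pos: [536.5, -54.1, 76.3]
eef_rot: [0.799, 0.602, -0.006, -0.005]
wrist_force: [-19.9, 6.3, 4.7]
gripper_width: 0.003
```

```bash
python3 st.py
```

```text
18.7167 [-69.61  39.58  76.34] F fwd -20.84 [-19.9   6.3   4.7]
t 18.7167 tcp [536.5 -54.1  76.3] toolx ang 74.02 z [-1.570e-02  7.000e-04 -9.999e-01] shift [  0.4 -10.4  -2.5] turn 0.22
```

servo_tool([
  [[0,0.4,-0.3],0],
  [[0,0.7,-0.6],0],
  [[0,0.7,-0.6],0],
])

```text
clock: 18.97
tcp_pos: [536.6, -54.1, 76.5]
eef_rot: [0.798, 0.602, -0.006, -0.006]
wrist_force: [-19.6, 7.1, 0.9]
gripper_width: 0.003
```

```bash
python3 st.py
```

```text
18.9667 [-69.55  39.6   76.5 ] F fwd -20.85 [-19.6   7.1   0.9]
t 18.9667 tcp [536.6 -54.1  76.5] toolx ang 74.02 z [-0.0169  0.0011 -0.9999] shift [  0.4 -10.5  -2.3] turn 0.22
```

servo_tool([
  [[0,-1,0],0],
  [[0,-2,0],0],
  [[0,-2,0],0],
])

```text
clock: 19.22
tcp_pos: [536.6, -54.1, 77.0]
eef_rot: [0.799, 0.602, -0.005, -0.004]
wrist_force: [-14.8, 4.8, 0.8]
gripper_width: 0.009
```

```bash
python3 st.py
```

```text
19.2167 [-69.5   39.61  77.04] F fwd -15.58 [-14.8   4.8   0.8]
t 19.2167 tcp [536.6 -54.1  77. ] toolx ang 74.0 z [-1.280e-02  8.000e-04 -9.999e-01] shift [  0.4 -10.5  -1.8] turn 0.2
```

servo_tool([
  [[0,-1,0],0],
  [[0,-2,0],0],
  [[0,-2,0],0],
])

```text
clock: 19.47
tcp_pos: [536.5, -54.1, 77.6]
eef_rot: [0.799, 0.602, -0.004, -0.003]
wrist_force: [-11.0, 3.0, -0.5]
gripper_width: 0.006
```

```bash
python3 st.py
```

```text
19.4667 [-69.6   39.52  77.6 ] F fwd -11.36 [-11.    3.   -0.5]
t 19.4667 tcp [536.5 -54.1  77.6] toolx ang 73.98 z [-9.4e-03  4.0e-04 -1.0e+00] shift [  0.5 -10.4  -1.3] turn 0.18
```

servo_tool([
  [[0,-1,0],0],
  [[0,-2,0],0],
  [[0,-2,0],0],
])

```text
clock: 19.72
tcp_pos: [536.1, -53.9, 78.0]
eef_rot: [0.799, 0.602, -0.002, -0.002]
wrist_force: [-9.1, 2.3, -2.4]
gripper_width: 0.006
```

```bash
python3 st.py
```

```text
19.7167 [-70.03  39.64  78.02] F fwd -9.35 [-9.1  2.3 -2.4]
t 19.7167 tcp [536.1 -53.9  78. ] toolx ang 73.96 z [-6.4e-03  3.0e-04 -1.0e+00] shift [  0.4 -10.   -0.9] turn 0.16
```

servo_tool([
  [[0,-1,0],0],
  [[0,-2,0],0],
  [[0,-3,0],0],
  [[0,-4,0],0],
  [[0,-4,0],0],
  [[0,-10,0],0],
  [[0,-20,0],0],
  [[0,-20,-30],0],
  [[0,-20,-65],0],
  [[0,-10,-90],0],
])

```text
clock: 20.55
tcp_pos: [528.9, -50.8, 171.6]
eef_rot: [0.799, 0.602, 0.0, 0.0]
wrist_force: [1.3, 1.0, 0.2]
gripper_width: 0.0
```

```bash
cat >>st.py <<'E'
goto(w(-25,40,168),73.8)
E
python3 st.py
```

```text
20.55 [-77.87  40.62 171.59] F fwd 0.96 [1.3 1.  0.2]
t 20.55 tcp [528.9 -50.8 171.6] toolx ang 74.02 z [ 7.e-04 -4.e-04 -1.e+00] shift [-0.6 -2.2 92.6] turn 0.22
t 20.55 tcp [528.9 -50.8 171.6] toolx ang 74.02 z [ 7.e-04 -4.e-04 -1.e+00] shift [-0.8 52.9  3.6] turn 0.22
```

servo_tool([
  [[-0.5,25,2],0],
  [[-0.5,48,3],0],
  [[-0.5,53,3],0],
  [[-0.5,53,3],0],
  [[-0.5,53,3],0],
])

```text
clock: 20.97
tcp_pos: [579.7, -66.2, 166.1]
eef_rot: [0.799, 0.601, -0.0, -0.0]
wrist_force: [-0.7, 0.4, -0.4]
gripper_width: 0.006
```

```bash
python3 st.py; python3 - <<'E'
from h import *
o=get_obs(); s=snapshot("wrist"); P=toW(fcloud(o,s)); ok=(s["depth"]>0)&(np.arange(480)[:,None]<282)
def rng(n,q): print(n,len(q),np.percentile(q,2,axis=0).round(1) if len(q) else "",np.percentile(q,98,axis=0).round(1)if len(q) else "")
rng("knob",P[ok&(P[...,2]>91.5)&(np.hypot(P[...,1]+72,P[...,0]+95)<22)])
q=P[ok&(P[...,2]>95)&(P[...,2]<104)&(abs(P[...,1]-40)<22)&(abs(P[...,0]+60)<25)]
rng("tab",q); print(np.percentile(q[:,0],[.5,1,50]))
s=snapshot("side"); P=toW(cloud(s)); q=P[(s["depth"]>0)&(P[...,2]>165)&(P[...,2]<205)&(abs(P[...,1]-40)<30)&(P[...,0]>-8)&(P[...,0]<60)]; rng("lever",q)
E
```

```text
20.9667 [-24.76  39.93 166.11] F fwd -0.75 [-0.7  0.4 -0.4]
t 20.9667 tcp [579.7 -66.2 166.1] toolx ang 73.95 z [-9.e-04  3.e-04 -1.e+00] shift [  0.2 -55.2  87.2] turn 0.15
t 20.9667 tcp [579.7 -66.2 166.1] toolx ang 73.95 z [-9.e-04  3.e-04 -1.e+00] shift [ 0.1 -0.2 -1.9] turn 0.15
knob 943 [-105.8  -80.8   92.3] [-85.  -59.6  95.6]
tab 522 [-62.   24.9  96.3] [-57.   57.6  99.5]
[-62.03521961 -61.99133989 -59.59818706]
lever 85 [  7.8  22.9 170. ] [ 25.4  48.  199.9]
```

servo_tool([
  [[0,6,0],0],
  [[0,12,0],0],
  [[0,16,0],0],
  [[0,19,0],0],
  [[0,22,0],0],
  [[0,25,0],0],
  [[0,28,0],0],
])

```text
clock: 21.65
tcp_pos: [605.1, -73.7, 166.2]
eef_rot: [0.799, 0.602, -0.002, -0.002]
wrist_force: [-10.9, 1.3, 8.9]
gripper_width: 0.005
```

```bash
python3 st.py
```

```text
21.65 [  1.73  39.86 166.21] F fwd -10.89 [-10.9   1.3   8.9]
t 21.65 tcp [605.1 -73.7 166.2] toolx ang 73.96 z [-6.1e-03  3.0e-04 -1.0e+00] shift [  0.5 -81.2  87.7] turn 0.16
t 21.65 tcp [605.1 -73.7 166.2] toolx ang 73.96 z [-6.1e-03  3.0e-04 -1.0e+00] shift [  0.2 -26.7  -1.6] turn 0.16
```

servo_tool([
  [[0,2.5,0],0],
  [[0,5,0],0],
  [[0,7.5,0],0],
])

```text
clock: 21.9
tcp_pos: [612.7, -75.7, 166.5]
eef_rot: [0.799, 0.602, -0.002, -0.002]
wrist_force: [-9.6, 2.4, 9.7]
gripper_width: 0.008
```

```bash
python3 st.py
```

```text
21.9 [  9.57  40.06 166.51] F fwd -9.85 [-9.6  2.4  9.7]
t 21.9 tcp [612.7 -75.7 166.5] toolx ang 73.97 z [-5.1e-03  4.0e-04 -1.0e+00] shift [  0.3 -89.1  88. ] turn 0.17
t 21.9 tcp [612.7 -75.7 166.5] toolx ang 73.97 z [-5.1e-03  4.0e-04 -1.0e+00] shift [  0.  -34.6  -1.3] turn 0.17
```

servo_tool([
  [[0,2.5,-1],0],
  [[0,5,-2],0],
  [[0,7.5,-2],0],
  [[0,10,-2],0],
])

```text
clock: 22.23
tcp_pos: [620.8, -78.1, 167.8]
eef_rot: [0.799, 0.602, -0.003, -0.003]
wrist_force: [-13.9, 2.2, 10.1]
gripper_width: 0.006
```

```bash
python3 st.py|head -1
```

```text
22.2333 [ 18.01  40.04 167.79] F fwd -13.91 [-13.9   2.2  10.1]
```

servo_tool([
  [[0,2.5,0],0],
  [[0,5,0],0],
  [[0,7.5,0],0],
  [[0,10,0],0],
])

```text
clock: 22.57
tcp_pos: [630.2, -80.8, 167.9]
eef_rot: [0.799, 0.602, -0.003, -0.003]
wrist_force: [-12.7, 1.6, 7.0]
gripper_width: 0.001
```

```bash
python3 st.py|head -1
```

```text
22.5667 [ 27.86  40.1  167.87] F fwd -12.66 [-12.7   1.6   7. ]
```

servo_tool([
  [[0,2,-1],0],
  [[0,4,-1],0],
  [[0,6,-1],0],
])

```text
clock: 22.82
tcp_pos: [635.0, -82.2, 167.5]
eef_rot: [0.799, 0.602, -0.004, -0.004]
wrist_force: [-11.8, 3.2, 1.4]
gripper_width: 0.004
```

```bash
python3 st.py|head -1
```

```text
22.8167 [ 32.83  40.04 167.49] F fwd -12.23 [-11.8   3.2   1.4]
```

servo_tool([
  [[0,2,0],0],
  [[0,4,0],0],
  [[0,6,0],0],
])

```text
clock: 23.07
tcp_pos: [640.1, -83.7, 166.5]
eef_rot: [0.799, 0.602, -0.005, -0.005]
wrist_force: [-12.6, 3.3, -4.0]
gripper_width: 0.006
```

```bash
python3 st.py|head -1
```

```text
23.0667 [ 38.1   40.01 166.55] F fwd -13.06 [-12.6   3.3  -4. ]
```

servo_tool([
  [[0,2,0],0],
  [[0,4,0],0],
  [[0,6,0],0],
])

```text
clock: 23.32
tcp_pos: [646.6, -85.7, 166.8]
eef_rot: [0.799, 0.602, -0.004, -0.004]
wrist_force: [-10.8, 2.3, -0.9]
gripper_width: 0.011
```

```bash
python3 st.py|head -1
```

```text
23.3167 [ 44.92  39.96 166.76] F fwd -11.06 [-10.8   2.3  -0.9]
```

servo_tool([
  [[0,3,0],0],
  [[0,6,0],0],
  [[0,9,0],0],
  [[0,12,0],0],
])

```text
clock: 23.65
tcp_pos: [661.4, -90.0, 168.4]
eef_rot: [0.799, 0.602, -0.001, -0.001]
wrist_force: [-2.6, 1.2, -0.3]
gripper_width: 0.004
```

```bash
python3 st.py|head -1
```

```text
23.65 [ 60.32  39.95 168.42] F fwd -2.79 [-2.6  1.2 -0.3]
```

servo_tool([
  [[0,3,0],0],
  [[0,6,0],0],
  [[0,9,0],0],
  [[0,12,0],0],
])

```text
clock: 23.98
tcp_pos: [675.3, -94.3, 169.8]
eef_rot: [0.799, 0.601, 0.001, 0.001]
wrist_force: [0.1, 0.2, -1.1]
gripper_width: 0.001
```

```bash
python3 st.py|head -1
```

```text
23.9833 [ 74.94  39.73 169.76] F fwd 0.01 [ 0.1  0.2 -1.1]
```

servo_tool([
  [[0,-20,-20],0],
  [[0,-55,-30],0],
  [[0,-95,-30],0],
  [[0,-130,-30],0],
  [[0,-130,-30],0],
])

```text
clock: 24.4
tcp_pos: [542.8, -55.9, 198.7]
eef_rot: [0.798, 0.603, -0.003, -0.001]
wrist_force: [-0.2, -0.2, -0.3]
gripper_width: 0.007
```

```bash
python3 st.py|head -1; python3 - <<'E'
from h import *
s=snapshot("side"); cv2.imwrite("pics/side8.png",cv2.resize(s["pixels"][200:320,300:420],None,fx=5,fy=5,interpolation=cv2.INTER_CUBIC))
P=toW(cloud(s)); q=P[(s["depth"]>0)&(P[...,2]>116)&(P[...,2]<205)&(abs(P[...,1]-40)<30)&(P[...,0]>20)&(P[...,0]<125)]
for x in range(20,125,8):
    r=q[abs(q[:,0]-x)<4]
    if len(r): print(x,len(r),np.percentile(r[:,2],[50,95]).round(1),np.median(r[:,1]).round(1))
E
```

```text
24.4 [-63.01  39.61 198.7 ] F fwd -0.17 [-0.2 -0.2 -0.3]
20 12 [122.7 130.9] 27.6
28 35 [128.5 133.3] 30.7
36 43 [128.  134.2] 30.3
44 26 [124.8 129.2] 32.8
52 18 [127.3 131.9] 35.4
60 20 [127.4 131.4] 36.8
68 18 [127.6 130.8] 35.1
76 22 [130.5 133.5] 35.0
84 29 [131.7 135.4] 30.6
92 27 [131.4 136.3] 33.7
100 26 [131.8 136.2] 33.3
108 17 [132.2 136.5] 32.8
```

View pics/side8.png

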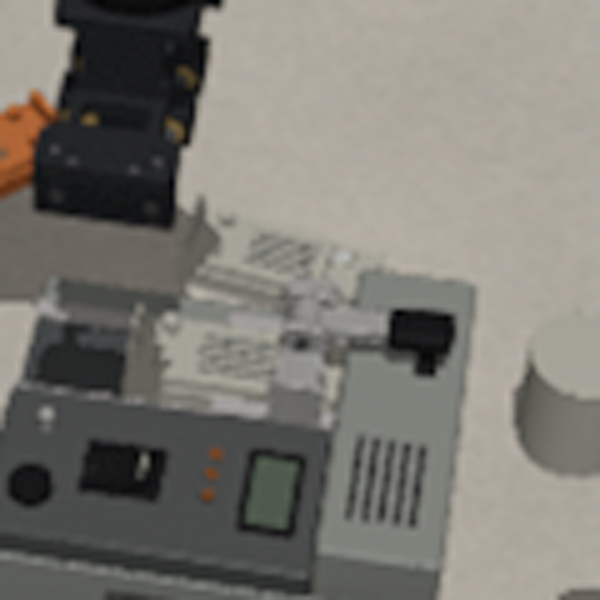

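```bash
python3 - <<'E'
from h import *
o=get_obs(); s=snapshot("wrist"); P=toW(fcloud(o,s)); ok=(s["depth"]>0)&(np.arange(480)[:,None]<300)
print(o["clock"])
m=ok&(abs(P[...,1]+48)<28)&(abs(P[...,0]+50)<30); q=P[m]
ys=range(-72,-22,4); print("      ",list(ys))
for x in range(-78,-20,4):
    print(x,[ (lambda r: round(float(np.median(r)),1) if len(r) else None)(q[(abs(q[:,0]-x)<2)&(abs(q[:,1]-y)<2),2]) for y in ys])
cv2.imwrite("pics/w9c.png",cv2.resize(s["pixels"][150:350,130:400],None,fx=2.8,fy=2.8,interpolation=cv2.INTER_CUBIC))
E
```

```text
24.45
       [-72, -68, -64, -60, -56, -52, -48, -44, -40, -36, -32, -28, -24]
-78 [84.2, 84.4, 84.4, 84.2, 84.5, 84.0, 84.4, 84.2, 84.1, 84.1, 84.1, 84.4, 84.0]
-74 [84.3, 84.1, 84.1, 84.1, 84.2, 84.1, 84.5, 84.1, 84.3, 84.5, 84.6, 84.3, 84.2]
-70 [84.2, 84.4, 86.1, 86.0, 86.5, 85.9, 86.1, 86.0, 86.1, 86.1, 85.5, 84.3, 84.5]
-66 [83.8, 84.1, 85.9, 85.3, 85.8, 85.6, 85.7, 85.8, 85.9, 85.9, 85.6, 84.2, 84.1]
-62 [84.2, 84.3, 86.0, 86.4, 86.6, 86.9, 86.9, 86.7, 86.6, 86.0, 85.1, 84.3, 84.4]
-58 [84.2, 84.3, 86.0, 86.8, 87.6, 87.8, 87.6, 87.5, 87.6, 86.2, 85.8, 84.2, 84.2]
-54 [84.2, 84.7, 86.1, 88.1, 88.2, 88.3, 88.3, 88.1, 88.2, 86.6, 85.2, 84.4, 84.2]
-50 [84.1, 84.5, 85.8, 88.8, 89.1, 88.8, 88.9, 89.0, 89.1, 86.6, 85.6, 84.2, 84.4]
-46 [84.1, 84.7, 86.0, 89.7, 89.9, 89.9, 90.0, 90.0, 90.1, 86.6, 85.4, 84.6, 84.2]
-42 [84.1, 84.2, 86.4, 90.4, 91.0, 90.8, 90.5, 90.9, 91.1, 86.9, 85.3, 84.1, 84.0]
-38 [84.1, 84.2, 85.9, 91.4, 91.4, 91.4, 91.7, 91.5, 91.3, 86.3, 85.7, 84.2, 84.4]
-34 [84.2, 84.4, 86.4, 86.1, 86.0, 86.2, 86.5, 86.3, 86.4, 86.2, 85.7, 84.2, 84.1]
-30 [84.4, 84.5, 86.0, 86.2, 85.9, 85.9, 85.9, 86.2, 86.1, 85.9, 84.8, 84.4, 84.4]
-26 [84.3, 84.1, 84.1, 84.1, 84.3, 84.3, 84.1, 84.2, 84.3, 84.3, 84.2, 84.3, 84.1]
-22 [84.1, 84.3, 84.4, 84.4, 84.1, 84.3, 84.0, 84.2, 84.3, 84.2, 84.3, 84.4, 84.5]
```

View pics/w9c.png

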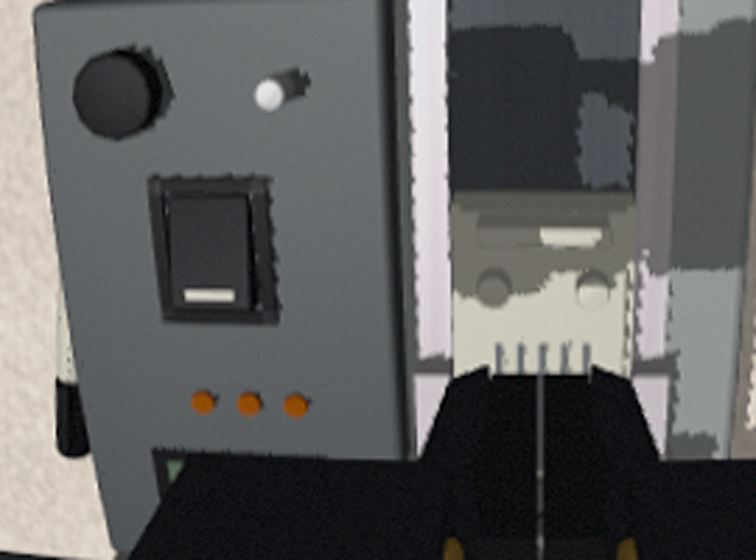

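servo_tool([
  [[-30,10,0],0],
  [[-60,20,10],0],
  [[-85,30,35],0],
  [[-89,30,70],0],
  [[-89,30,90],0],
  [[-89,30,92],0],
  [[-89,30,92],0],
])

```text
clock: 25.08
tcp_pos: [554.4, -151.8, 106.7]
eef_rot: [0.799, 0.601, 0.0, -0.001]
wrist_force: [0.1, 0.4, 0.5]
gripper_width: 0.003
```

```bash
echo 'goto(w(-33,-49.5,96),73.8)'>>st.py; python3 st.py
```

```text
25.0833 [-25.16 -49.23 106.72] F fwd -0.06 [0.1 0.4 0.5]
t 25.0833 tcp [ 554.4 -151.8  106.7] toolx ang 73.9 z [-6.e-04  9.e-04 -1.e+00] shift [ 89.3 -54.7  27.8] turn 0.1
t 25.0833 tcp [ 554.4 -151.8  106.7] toolx ang 73.9 z [-6.e-04  9.e-04 -1.e+00] shift [ 89.3   0.3 -61.2] turn 0.1
t 25.0833 tcp [ 554.4 -151.8  106.7] toolx ang 73.9 z [-6.e-04  9.e-04 -1.e+00] shift [-0.3 -7.8 10.7] turn 0.1
```

servo_tool([
  [[-0.3,-8,3],0],
  [[-0.3,-8,8],0],
  [[-0.3,-8,10],0],
  [[-0.3,-8,10],0],
])

```text
clock: 25.42
tcp_pos: [546.1, -149.7, 97.9]
eef_rot: [0.799, 0.601, 0.0, 0.0]
wrist_force: [-0.1, -0.2, 0.5]
gripper_width: 0.006
```

```bash
python3 st.py|sed -n '1p;4p'
```

```text
25.4167 [-33.69 -49.57  97.86] F fwd -0.07 [-0.1 -0.2  0.5]
t 25.4167 tcp [ 546.1 -149.7   97.9] toolx ang 73.94 z [ 8.e-04 -5.e-04 -1.e+00] shift [0.1 0.7 1.9] turn 0.14
```

servo_tool([
  [[0,0,1],0],
  [[0,0,2],0],
  [[0,0,3],0],
  [[0,0,4],0],
])

```text
clock: 25.75
tcp_pos: [546.0, -149.8, 93.5]
eef_rot: [0.799, 0.601, 0.0, 0.0]
wrist_force: [0.3, 0.9, -0.4]
gripper_width: 0.001
```

```bash
python3 st.py|sed -n '1p;4p'
```

```text
25.75 [-33.82 -49.7   93.49] F fwd 0.01 [ 0.3  0.9 -0.4]
t 25.75 tcp [ 546.  -149.8   93.5] toolx ang 73.92 z [ 3.e-04 -1.e-04 -1.e+00] shift [ 0.2  0.8 -2.5] turn 0.12
```

servo_tool([
  [[0,0,0.7],0],
  [[0,0,1.4],0],
  [[0,0,2],0],
])

```text
clock: 26.0
tcp_pos: [546.6, -149.9, 91.8]
eef_rot: [0.799, 0.601, 0.0, 0.001]
wrist_force: [0.5, -0.6, 3.2]
gripper_width: 0.005
```

servo_tool([
  [[0,0,0.7],0],
  [[0,0,1.4],0],
  [[0,0,2],0],
])

```text
clock: 26.25
tcp_pos: [545.9, -149.7, 89.3]
eef_rot: [0.799, 0.601, 0.0, 0.0]
wrist_force: [0.5, 0.0, -0.9]
gripper_width: 0.003
```

servo_tool([
  [[0,0,0.7],0],
  [[0,0,1.4],0],
  [[0,0,2],0],
])

```text
clock: 26.5
tcp_pos: [546.0, -149.7, 88.5]
eef_rot: [0.799, 0.601, -0.0, 0.0]
wrist_force: [-4.5, 0.1, 19.7]
gripper_width: 0.003
```

```bash
python3 st.py|sed -n '1p;4p'
```

```text
26.5 [-33.85 -49.59  88.52] F fwd -4.38 [-4.5  0.1 19.7]
t 26.5 tcp [ 546.  -149.7   88.5] toolx ang 73.92 z [-2.e-04 -7.e-04 -1.e+00] shift [ 0.1  0.8 -7.5] turn 0.12
```

servo_tool([
  [[0,0,-2],0],
  [[0,0,-10],0],
  [[0,0,-40],0],
  [[0,0,-80],0],
  [[40,0,-115],0],
  [[80,-20,-120],0],
  [[85,-50,-120],0],
  [[85,-50,-120],0],
])

```text
clock: 27.17
tcp_pos: [516.9, -47.4, 208.1]
eef_rot: [0.796, 0.605, -0.001, -0.002]
wrist_force: [-0.6, 0.7, -0.5]
gripper_width: 0.01
```

```bash
python3 - <<'E'
from h import *
o=get_obs(); s=snapshot("wrist"); P=toW(fcloud(o,s)); ok=(s["depth"]>0)&(np.arange(480)[:,None]<300)
print(o["clock"],o["tcp_pos"],o["wrist_force"])
q=P[ok&(abs(P[...,1]+49)<9)]
for x in range(-70,-28,4): print(x,round(float(np.median(q[abs(q[:,0]-x)<2,2])),1),end=" ")
k=P[ok&(P[...,2]>91.5)&(np.hypot(P[...,1]+72,P[...,0]+95)<22)]; print("knob",np.percentile(k,[2,98],axis=0).round(1).tolist())
t=P[ok&(P[...,2]>95)&(P[...,2]<104)&(abs(P[...,1]-40)<22)&(abs(P[...,0]+60)<25)]; print("tab",len(t),np.percentile(t,[1,98],axis=0).round(1).tolist() if len(t) else "")
cv2.imwrite("pics/w10c.png",cv2.resize(s["pixels"][100:350,130:420],None,fx=2.3,fy=2.3,interpolation=cv2.INTER_CUBIC))
s=snapshot("side"); cv2.imwrite("pics/side10.png",cv2.resize(s["pixels"][200:320,300:420],None,fx=5,fy=5,interpolation=cv2.INTER_CUBIC))
E
```

```text
27.1667 [516.9030878  -47.37670706 208.09980445] [-0.57844283  0.74708948 -0.5360619 ]
-70 86.0 -66 88.2 -62 91.3 -58 90.8 -54 89.7 -50 88.9 -46 88.2 -42 87.3 -38 86.6 -34 85.9 -30 86.2 knob [[-106.5, -80.4, 92.2], [-85.3, -60.0, 95.4]]
tab 315 [[-62.5, 24.7, 95.0], [-57.5, 57.7, 99.5]]
```

View pics/w10c.png

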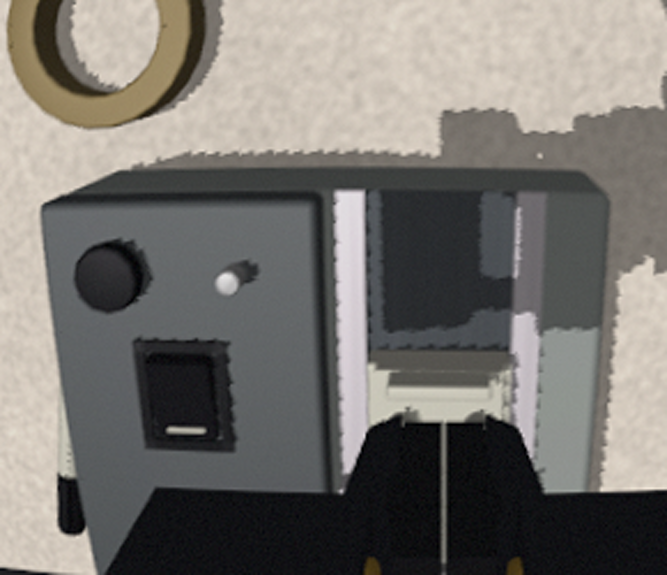

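View pics/side10.png

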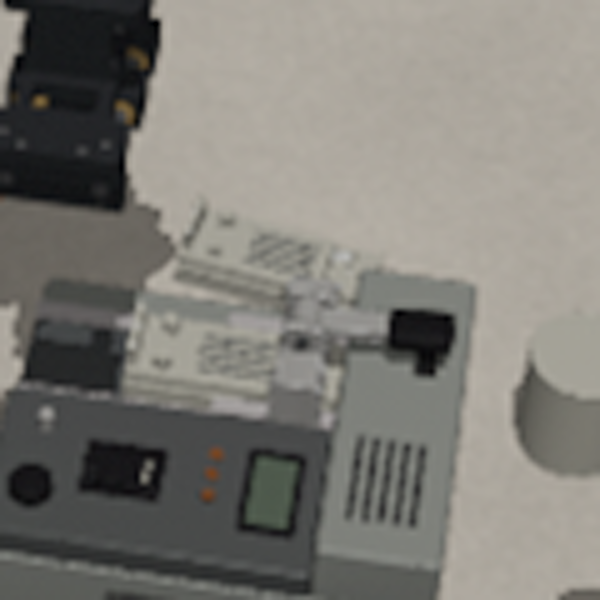

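```bash
python3 -c "
from h import *
print(get_obs()['joint_velocities'].round(3) if hasattr(get_obs()['joint_velocities'],'round') else get_obs()['joint_velocities']); print(finish_job())"
```

```text
[ 0.021  0.031  0.044 -0.045  0.014 -0.003  0.003]
the job is handed in; nothing more can be done
None
```

I pushed the cassette to its end stop, threw the clamp lever flat to the back and rocked the mains switch to ON. I handed in at about 27 s of the 61 s. No verdict was reported, and three points below are uncertain.

**Cassette:** I pushed it against the stop twice, with about 20 to 21 N at the wrist (limit 25 N). From about 15 N on the fingertip no longer moved.
- **Spring-back:** Each time I let go it eased back. By touch it rests about 1.4 to 1.7 mm short of the stop, and the wrist camera gives about 1.6 mm both before and after the lever was thrown. That is inside the 2 mm limit, but with little margin, because the camera is only good to about 2 mm.
- **Catches:** I felt no distinct snap. I took the balls to be holding because it came to rest in the same place both times and the lever shut fully.

**Lever:** It went over centre and lies flat. The top of the grip measures about 132 to 136 mm, against 133.5 mm expected when shut. The highest wrist force I read while pushing it was about 17 N (limit 20 N).

**Switch:** Its surface now slopes the other way by about 0.2 rad, with the back end down, which is ON. The last press was stiffer than I expected. The wrist read 19.7 N vertically, about 20.2 N in total, so the 20 N limit may just have been passed. I backed off at once.

**Other things:** I touched nothing else on the table as far as I know, but I made no separate check that each object stayed in place. At hand-in the fingers were clear, about 200 mm above the table.

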